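# Load the bench tester and prove the sensor wells to depth

## Task

Pull out the tester's tray and press every sensor block on the mat fully down onto the studs of the seat of its own colour. Once all are on, take the depth rod and, going through the blocks in the order red, yellow, green, violet (skip any that are not there), lower it gently into each block's well until it bottoms out and keep it lightly pressed against the bottom for about two seconds. Then put the rod back in its stand and push the tray fully shut with the blocks still fully seated, leaving the bottle, cup and screwdriver alone.

Things in the scene. Friction and masses are not known exactly. Their poses are not given: they have to be found in the camera images.
- tray (a joint): Slide-out tray of the white bench tester (170 mm deep, 280 wide, 85 high, fixed). Value in m: 0 shut, 0.15 fully out (end stop), towards the robot. Friction about 4 N; stays where left. Its floor (155 x 250 mm, top 12 mm above the bench) has a row of four coloured seats, inside the tester when shut; its grey front panel reaches 76 mm above the bench.
- tray_grip (a point): Middle of the tray's black pull fin: an upright plate that sticks out 39 mm in front of the panel towards the robot, 12 mm thick across the tray, 36 mm high (22 to 58 mm above the bench). Rides on the tray. Its x axis points from the fin into the tester, the way the tray slides shut; z up.
- seat_red (a point): Middle of the red seat, on the tray floor's top, between two upright domed steel studs (10 mm diameter, 11 high, 12 mm either side along the point's y axis). x axis as tray_grip's, z up. Patch 50 x 48 mm. Seats are 56 mm apart across the tray: red leftmost as the robot sees it, then yellow, green, violet. Rides on the tray.
- seat_yellow (a point): Middle of the yellow seat, on the tray floor's top, between two upright domed steel studs (10 mm diameter, 11 high, 12 mm either side along the point's y axis). x axis as tray_grip's, z up. Patch 50 x 48 mm. Seats are 56 mm apart across the tray: red leftmost as the robot sees it, then yellow, green, violet. Rides on the tray.
- seat_green (a point): Middle of the green seat, on the tray floor's top, between two upright domed steel studs (10 mm diameter, 11 high, 12 mm either side along the point's y axis). x axis as tray_grip's, z up. Patch 50 x 48 mm. Seats are 56 mm apart across the tray: red leftmost as the robot sees it, then yellow, green, violet. Rides on the tray.
- seat_violet (a point): Middle of the violet seat, on the tray floor's top, between two upright domed steel studs (10 mm diameter, 11 high, 12 mm either side along the point's y axis). x axis as tray_grip's, z up. Patch 50 x 48 mm. Seats are 56 mm apart across the tray: red leftmost as the robot sees it, then yellow, green, violet. Rides on the tray.
- block_red: Solid red block, 34 (x) x 44 (y) x 46 (z) mm, about 150 g, upright on the mat. Origin: centre of the underside; z up. Two square sockets beneath (12 mm wide, 14 deep), 12 mm either side of the origin along y, take the seat's studs; either way round. Round blind well in the middle of the top, 14 mm diameter, 28 deep: floor 18 mm above the origin. None if absent.
- block_yellow: Solid yellow block, 34 (x) x 44 (y) x 46 (z) mm, about 150 g, upright on the mat. Origin: centre of the underside; z up. Two square sockets beneath (12 mm wide, 14 deep), 12 mm either side of the origin along y, take the seat's studs; either way round. Round blind well in the middle of the top, 14 mm diameter, 28 deep: floor 18 mm above the origin. None if absent.
- block_green: Solid green block, 34 (x) x 44 (y) x 46 (z) mm, about 150 g, upright on the mat. Origin: centre of the underside; z up. Two square sockets beneath (12 mm wide, 14 deep), 12 mm either side of the origin along y, take the seat's studs; either way round. Round blind well in the middle of the top, 14 mm diameter, 28 deep: floor 18 mm above the origin. None if absent.
- block_violet: Solid violet block, 34 (x) x 44 (y) x 46 (z) mm, about 150 g, upright on the mat. Origin: centre of the underside; z up. Two square sockets beneath (12 mm wide, 14 deep), 12 mm either side of the origin along y, take the seat's studs; either way round. Round blind well in the middle of the top, 14 mm diameter, 28 deep: floor 18 mm above the origin. None if absent.
- rod: Depth rod: brass shaft 10 mm diameter and 50 mm long, then a steel stop collar (32 mm diameter, 6 thick, 50 to 56 mm up), then a square orange handle 22 x 22 mm, from 56 to 100 mm up, faces square to the rod's x and y axes. Origin: centre of the tip at the lower end; z up along the rod. About 120 g. Standing in its stand at the start.
- rod_tip (a point): The tip of the depth rod (same point as the rod's origin).
- stand_mouth (a point): Mouth of the hole in the top of the blue rod stand (block 60 x 60 x 60 mm, fixed to the bench), 60 mm above the bench; vertical hole 14 mm diameter, 54 deep. With the rod home its collar rests on the stand's top, so the tip is 50 mm below this point.
- flux_bottle: Small amber bottle, 32 mm diameter, 75 high, bystander. Origin: centre of its underside.
- parts_cup: Yellow plastic cup, 64 mm diameter, 50 high, bystander. Origin: centre of its underside.
- screwdriver: Screwdriver lying on the mat, bystander. Origin: on the mat beneath it, x axis from handle to blade.
Mind the look-alikes: they are no part of the job. There is more than one size of the rod; the one meant has the size given above.

How it is judged:
By the outcome, as a careful person would: the job done as asked, in the order asked, and still so for the second after the job is handed in, with the robot touching nothing.
Of block_red, block_yellow, block_green, block_violet only 2 to 3 are there at a start; the rules pass over those that are not, and their reading is None.
At some moment in a run one of block_red, block_yellow, block_green, block_violet may be knocked a few centimetres aside while the robot is not near it.
Once in a run the grip may slacken for a moment while it holds something.
It also fails if it takes over 210 s, if anything falls off the work surface, if the arm or the gripper's body presses on something with over 40 N, if the wrist force passes 120 N, or if a joint passes its speed limit or range.

## Robot

A 6-joint arm with a two-finger parallel gripper is mounted at the origin on the work surface. World frame = base frame: x ahead of the robot, y to its left, z up, the work surface at z = 0. Lengths are in m, angles in degrees, forces in N, time in s.
With the tool pointing down it reaches from about 0.25 to 0.8 m from the base axis. Payload 8.5 kg.
Tool frame: the origin (TCP) lies between the finger pads; the fingertips stand ctrl.tips_ahead ahead of it and the grasp point (between the pads) lies 3 mm ahead of it (ctrl.tips_ahead is the distance from the TCP to the fingertips, in m); z points along the fingers, y is the direction in which the jaws open and shut (so a half turn about z gives the same grasp; the last joint's range is limited). The gripper opens to 85 mm and grips with 20 to 120 N. Pads are 22 mm wide; open, the fingers measure 114 mm over their backs; the gripper's body (76 mm by 85 mm) begins 54 mm behind the grasp point. The pads swing forward as they close: fully open they stand 13 mm farther back than shut.
Start: joints at [72.823, 13.648, -0.773, 75.585, 0, 90], TCP at [0.155, 0.502, 0.253] pointing down, gripper open.
Joint ranges: [-152.45, 152.45], [-59.26, 108.67], [-65.41, 83.53], [-104.44, 129.93], [-82.83, 76.93], [-180, 180]. Speed limits (degrees/s): [127.2, 127.2, 159.86, 180, 180, 180].

## Interface

Orientations are given as [roll, pitch, yaw] about the fixed x, y, z axes, in that order (R = Rz(yaw) Ry(pitch) Rx(roll)).
In Python, from cell import readout, eyes, ctrl gives the robot as it stands.
- The arm moves only by the shell command python3 -m jog 'ROWS' [FORCE]. ROWS is JSON, a list that holds one entry, the list of rows, each a list of 7 numbers: the opening in per cent of the stroke, from 0 (shut) to 100 (fully open), then the shift along the world's x, y, z in cm, then the turn, a rotation vector about the world's x, y, z in rad. A call has 1 to 8 rows; each row is the pose to reach, as a shift and turn from the pose commanded when the call began; what a row does not reach only later rows make up. A row lasts 1/12 s, in which the tool goes at most 41.7 mm and 7.16 degrees, less where a joint would pass 70% of its speed; a pose out of reach is approached as far as the arm can. A call with a gripper value outside its range is refused whole. The fingers move at their own pace and stop on an object; FORCE is the grip in N (left out, the last holds). Time passes only in rows, so rows that repeat a pose let the fingers close. It gives the time, the measured TCP pose, the force and the opening at its end, in the units of the state.
- readout.state(): the state, without advancing time (a new reading comes with each control period).
- eyes.read_camera(name): name is "scene" or "side" or "wrist"; returns a dict with "color" (420x560x3 uint8, red, green, blue), "range_z" (420x560 float32, m along the optical axis (not along the pixel's ray), 0 where there is no reading), "fx", "fy", "cx", "cy" (pixels), "view" (4x4, takes a point from world to camera coordinates). Camera axes: x right, y up, looking along -z (the intrinsics and any distortion apply to the point x, -y, -z); pixel columns grow to the right and rows downward; lengths in m; the calibration is good to about 2 mm. A picture is of the moment at which its call begins.
- ctrl.hand_in(): hands the job in, once; it reports no verdict.
The state is a dict: "time": time; "joints": joint angles; "joint_vel": joint speeds; "joint_efforts": joint torques, N m; "eef_pos": TCP position; "orientation": TCP orientation; "contact_force": force on the tool from outside, world axes, zero at the start; "wrist_torque": the same for the moment, N m; "grip_width": opening from 0.0 (shut) to 1.0 (fully open).
Only numpy, scipy, OpenCV 4.12 (cv2) and the standard library are available. Lean on these libraries where they do the work, as an engineer would, in place of code of your own. Each camera call takes 0.05 s, during which the arm holds its last target. There are 200 camera calls.

## Working session

There is one attempt and no reset: what is moved stays moved. The work goes in short steps, Python scripts to look and compute and a shell command to move; the robot and the scene stay as the last step left them, time stands still between calls to the robot, and variables do not carry over. Pictures are saved under pics/ and viewed, about 12 in all and at most 16, crops included, and the job is handed in when it is done.

```bash
ls; mkdir -p pics
cat > h.py <<'E'
import numpy as np, cv2
from cell import readout, eyes, ctrl
def grab(n):
    c=eyes.read_camera(n); np.savez('/tmp/%s.npz'%n,**c); return c
def load(n): return dict(np.load('/tmp/%s.npz'%n))
def save(c,f,box=None,k=1):
    im=c['color'][...,::-1]
    if box: im=im[box[1]:box[3],box[0]:box[2]]
    cv2.imwrite('pics/'+f,cv2.resize(im,None,fx=k,fy=k,interpolation=cv2.INTER_CUBIC))
def cloud(c):
    z=c['range_z'].astype(float); v,u=np.mgrid[:z.shape[0],:z.shape[1]]
    P=np.stack([(u-c['cx'])/c['fx']*z,-(v-c['cy'])/c['fy']*z,-z],-1)
    T=np.linalg.inv(c['view']); W=P@T[:3,:3].T+T[:3,3]; W[z<=0]=np.nan; return W
E
python3 - <<'E'
from h import *
print(readout.state(), ctrl.tips_ahead)
a=grab('scene'); b=grab('side')
save(a,'s1.png',k=1.4);save(b,'d1.png',k=1.4)
for c in(a,b): print([ (k,c[k]) for k in c if k not in('color','range_z')])
E
```

```text
pics
{'time': 0.0, 'joints': array([ 7.28230152e+01,  1.36827237e+01, -8.18394154e-01,  7.55834324e+01,
        4.67307162e-04,  9.00005831e+01]), 'joint_vel': array([ 0.01061379,  0.01704199,  0.11048925, -0.00720046,  0.12282806,
       -0.04962807]), 'joint_efforts': array([ 4.24071777e-04, -5.38779974e+01,  3.46440554e+01,  1.82332518e-02,
        5.23150845e-05, -2.09315590e-05]), 'eef_pos': array([0.15492822, 0.50121269, 0.25265156]), 'orientation': array([-1.79915450e+02, -4.66446113e-04,  1.62822431e+02]), 'contact_force': array([-1.03644119,  0.91977894,  0.38372348]), 'wrist_torque': array([-0.00915108,  0.03256529,  0.04638746]), 'grip_width': 0.9974416723484476} 0.022
[('fx', 441.67624945668814), ('fy', 441.67624945668814), ('cx', 275.78254043706625), ('cy', 219.5051205827306), ('view', array([[-0.76804376,  0.64008025, -0.02015083,  0.39854216],
       [-0.39863716, -0.45323185,  0.79728872,  0.15328138],
       [ 0.50119576,  0.6203855 ,  0.60326167, -1.43016513],
       [ 0.        ,  0.        ,  0.        ,  1.        ]]))]
[('fx', 401.1143679480821), ('fy', 401.1143679480821), ('cx', 279.00509270237154), ('cy', 214.91942236958116), ('view', array([[ 0.84849628, -0.52896827,  0.0157045 , -0.43400781],
       [ 0.26610767,  0.45212755,  0.85133271, -0.19902281],
       [-0.45742843, -0.71817356,  0.52439105, -0.92194934],
       [ 0.        ,  0.        ,  0.        ,  1.        ]]))]
```

View pics/s1.png

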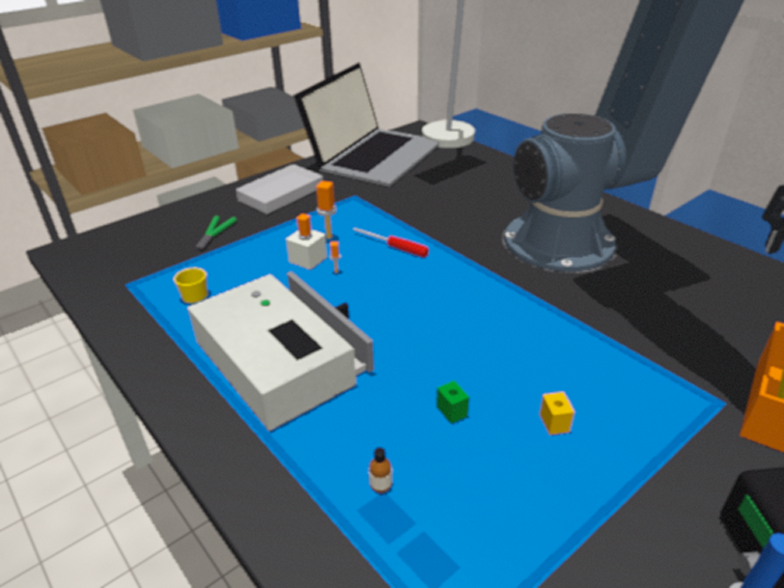

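View pics/d1.png

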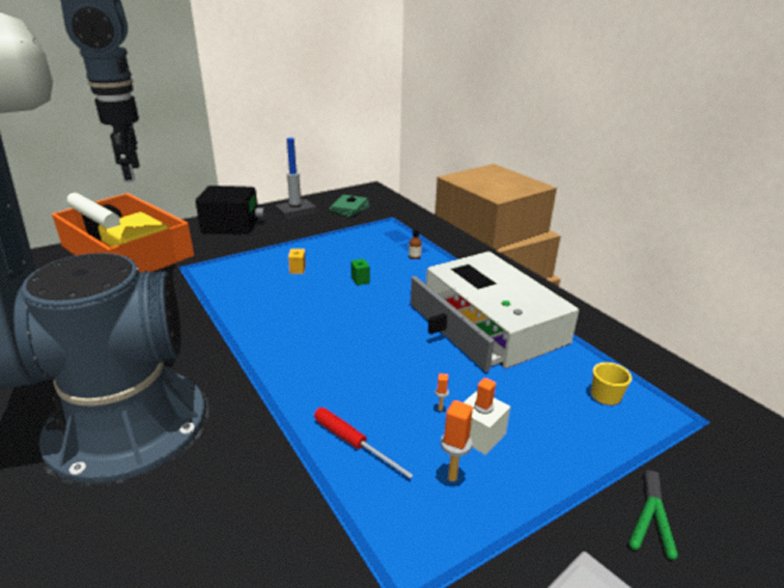

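Candidates, in s1 pixels:
- **Rod:** the one in the stand (305,225), a big one (325,200) and a small one (335,255).
- **Blocks:** yellow (557,412) and green (453,402). No red or violet is visible.
- **Look-alike boxes and cards:** off the mat.

Next I'll measure these and take a close crop of the rods.

```bash
cat >> h.py <<'E'
def seg(c,hue,smin=100,vmin=60,lo=None,hi=None):
    hsv=cv2.cvtColor(c['color'],cv2.COLOR_RGB2HSV); W=cloud(c)
    m=(hsv[...,0]>=hue[0])&(hsv[...,0]<=hue[1])&(hsv[...,1]>=smin)&(hsv[...,2]>=vmin)&~np.isnan(W[...,0])
    if lo is not None: m&=np.all((W>lo)&(W<hi),-1)
    return m,W
def blobs(m,W,n=15):
    k,l,s,ce=cv2.connectedComponentsWithStats(m.astype(np.uint8))
    for i in range(1,k):
        if s[i,4]>=n:
            p=W[l==i]; print(s[i,4],ce[i].round(),'min',p.min(0).round(3),'max',p.max(0).round(3),'med',np.median(p,0).round(3))
E
python3 - <<'E'
from h import *
lo=[-.3,-.9,-.01];hi=[1.2,.9,.3]
for n in('scene','side'):
    c=load(n)
    for nm,h in dict(orange=(3,17),yellow=(18,32),green=(45,75),violet=(125,155)).items():
        m,W=seg(c,h,120,60,lo,hi); print(n,nm); blobs(m,W)
b=load('side'); a=load('scene')
A=cv2.resize(a['color'][115:215,190:310],None,fx=3.3,fy=3.3)
B=cv2.resize(b['color'][170:350,270:400],None,fx=3,fy=3)
H=max(A.shape[0],B.shape[0]); o=np.zeros((H,A.shape[1]+B.shape[1],3),np.uint8); o[:A.shape[0],:A.shape[1]]=A;o[:B.shape[0],A.shape[1]:]=B
cv2.imwrite('pics/c1.png',o[...,::-1])
E
```

```text
scene orange
238 [232. 139.] min [ 0.207 -0.628 -0.002] max [ 0.41  -0.347  0.143] med [ 0.396 -0.361  0.112]
113 [217. 160.] min [ 0.36  -0.513 -0.003] max [ 0.494 -0.306  0.113] med [ 0.485 -0.314  0.093]
43 [239. 178.] min [ 0.456 -0.244  0.042] max [ 0.471 -0.228  0.075] med [ 0.466 -0.234  0.063]
1793 [547. 283.] min [-0.077  0.458 -0.004] max [0.264 0.604 0.092] med [0.246 0.547 0.041]
138 [271. 334.] min [0.734 0.249 0.036] max [0.759 0.271 0.063] med [0.748 0.262 0.049]
scene yellow
26 [234. 162.] min [ 0.388 -0.368  0.006] max [ 0.396 -0.359  0.06 ] med [ 0.392 -0.364  0.03 ]
417 [137. 203.] min [ 0.708 -0.393  0.   ] max [ 0.767 -0.327  0.052] med [ 0.737 -0.345  0.034]
80 [558. 275.] min [0.072 0.525 0.004] max [0.246 0.572 0.089] med [0.185 0.554 0.059]
507 [397. 295.] min [0.434 0.32  0.001] max [0.485 0.37  0.05 ] med [0.466 0.352 0.039]
scene green
167 [156. 161.] min [ 0.518 -0.651 -0.003] max [ 0.609 -0.548  0.019] med [ 0.566 -0.575  0.013]
441 [323. 287.] min [0.546 0.2   0.003] max [0.586 0.244 0.049] med [0.571 0.229 0.039]
388 [539. 371.] min [0.442 0.615 0.054]
[... 893 characters left out ...]
55] med [ 0.727 -0.365  0.034]
88 [323. 334.] min [ 0.382 -0.378  0.002] max [ 0.39  -0.367  0.054] med [ 0.384 -0.374  0.027]
side green
93 [251. 146.] min [0.709 0.553 0.004] max [0.801 0.665 0.028] med [0.744 0.594 0.024]
19 [240. 146.] min [0.691 0.6   0.013] max [0.728 0.646 0.028] med [0.705 0.615 0.024]
175 [257. 194.] min [0.542 0.191 0.004] max [0.579 0.238 0.05 ] med [0.555 0.2   0.035]
74 [349. 234.] min [ 0.598 -0.19   0.01 ] max [ 0.702 -0.083  0.079] med [ 0.677 -0.107  0.014]
659 [467. 376.] min [ 0.516 -0.627 -0.001] max [ 0.607 -0.545  0.019] med [ 0.563 -0.581  0.014]
side violet
40 [357. 243.] min [ 0.663 -0.172  0.011] max [ 0.683 -0.138  0.017] med [ 0.669 -0.152  0.014]
```

View pics/c1.png

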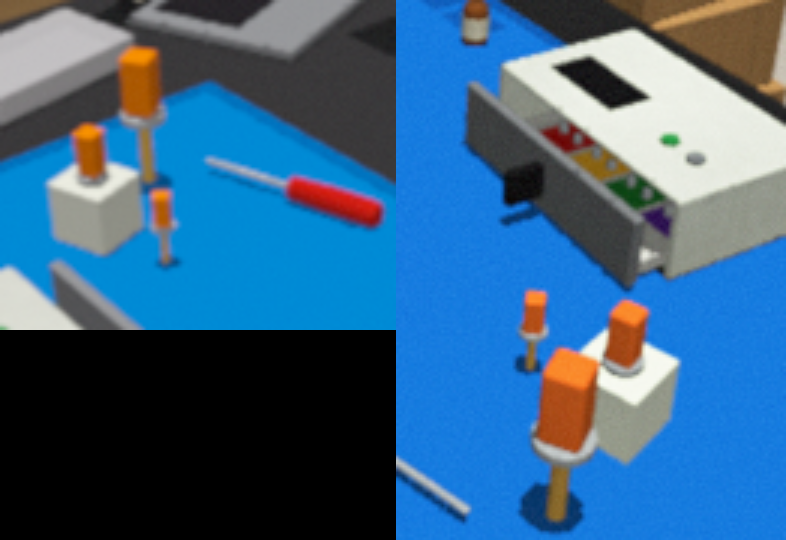

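The rod in the stand is the right one: its handle spans 0.067–0.113 m, which matches 66–110 mm. The big rod's handle starts at 78 mm and the small one's at 42 mm. The stand is at crop (95,210) and the tray is already slightly open. Now the tray geometry and block poses.

```bash
cat >> h.py <<'E'
def rect(p):
    r=cv2.minAreaRect((p[:,:2]*1000).astype(np.float32)); return r
def block(c,hue,near=None):
    m,W=seg(c,hue,100,50,[.2,-.3,.0],[.85,.5,.12])
    if near is not None: m&=np.hypot(W[...,0]-near[0],W[...,1]-near[1])<.06
    return m,W
E
python3 - <<'E'
from h import *
for n in('scene','side'):
    c=load(n); W=cloud(c); hsv=cv2.cvtColor(c['color'],cv2.COLOR_RGB2HSV)
    x,y,z=W[...,0],W[...,1],W[...,2]
    for nm,h,q in(('Y',(18,32),(.455,.34)),('G',(45,75),(.563,.217))):
        m,_=block(c,h,q); t=m&(z>.041); print(n,nm,t.sum(),rect(W[t]),'z',np.median(z[t]))
    t=(z>.080)&(z<.092)&(x>.55)&(x<1.05)&(y>-.35)&(y<.15); t=cv2.morphologyEx(t.astype(np.uint8),cv2.MORPH_OPEN,np.ones((3,3)))>0
    print('top',t.sum(),rect(W[t]),cv2.boxPoints(rect(W[t])).round(),np.median(z[t]))
    t=(z>.069)&(z<.079)&(x>.45)&(x<.7)&(y>-.3)&(y<.1)&(hsv[...,1]<60)
    print('paneltop',t.sum(),rect(W[t]),cv2.boxPoints(rect(W[t])).round())
    t=(z>.015)&(z<.065)&(x>.45)&(x<.68)&(y>-.22)&(y<.1)&(hsv[...,2]<60)
    blobs(t,W,8)
    t=(z>.05)&(z<.064)&(np.hypot(x-.475,y+.33)<.06)&(hsv[...,1]<70)
    print('stand',t.sum(),rect(W[t]),cv2.boxPoints(rect(W[t])).round())
E
```

```text
scene Y 234 ((458.30511474609375, 344.96563720703125), (46.68146896362305, 35.810829162597656), 59.73485565185547) z 0.04552444444937098
scene G 206 ((566.0258178710938, 220.33351135253906), (43.27500534057617, 33.49685287475586), 76.24203491210938) z 0.045524675779896606
top 5267 ((722.5645141601562, -76.45191955566406), (282.5416564941406, 171.2390594482422), 87.66899871826172) [[ 631. -214.]
 [ 802. -221.]
 [ 814.   61.]
 [ 643.   68.]] 0.08513163441565186
paneltop 425 ((607.180419921875, -52.8212890625), (285.4316101074219, 90.5319595336914), 69.4382553100586) [[ 515. -171.]
 [ 599. -202.]
 [ 700.   65.]
 [ 615.   97.]]
36 [245. 221.] min [ 0.56  -0.069  0.035] max [ 0.58  -0.062  0.061] med [ 0.567 -0.065  0.052]
stand 205 ((482.6563720703125, -320.25933837890625), (62.536556243896484, 64.53650665283203), 19.56270408630371) [[ 442. -300.]
 [ 464. -361.]
 [ 523. -340.]
 [ 501. -279.]]
side Y 73 ((456.5782165527344, 338.9018859863281), (43.20195388793945, 34.6124267578125), 54.98634338378906) z 0.04681570097987253
side G 67 ((559.9008178710938, 214.60345458984375), (43.13890075683594, 30.46092987060547), 76.50177764892578) z 0.046669118425833434
top 3050 ((721.8663330078125, -78.53163146972656), (283.4853515625, 173.24659729003906), 87.70194244384766) [[ 630. -217.]
 [ 803. -224.]
 [ 814.   60.]
 [ 641.   67.]] 0.08628929760410459
paneltop 393 ((622.6150512695312, -84.89582824707031), (108.6518783569336, 285.04193115234375), 8.975470542907715) [[ 547.   47.]
 [ 591. -234.]
 [ 699. -217.]
 [ 654.   64.]]
179 [313. 230.] min [ 0.555 -0.081  0.017] max [ 0.599 -0.016  0.063] med [ 0.573 -0.076  0.045]
stand 357 ((479.3363037109375, -324.22967529296875), (61.83705520629883, 60.19211196899414), 18.470516204833984) [[ 440. -305.]
 [ 460. -363.]
 [ 518. -343.]
 [ 499. -286.]]
```

```bash
python3 -m jog '[[[100,26.5,-20,2.5,0,0,0.258],[100,26.5,-20,2.5,0,0,0.258],[100,26.5,-20,2.5,0,0,0.258],[100,26.5,-20,2.5,0,0,0.258],[100,26.5,-20,2.5,0,0,0.258],[100,26.5,-20,2.5,0,0,0.258],[100,26.5,-20,2.5,0,0,0.258],[100,26.5,-20,2.5,0,0,0.258]]]' 40
python3 - <<'E'
from h import *
c=grab('wrist'); save(c,'w1.png'); print(readout.state()['eef_pos'],readout.state()['joints'],np.linalg.inv(c['view']).round(3),c['fx'])
W=cloud(c)
for nm,h,q in(('Y',(18,32),(.455,.34)),('G',(45,75),(.563,.217))):
    m,_=block(c,h,q); t=m&(W[...,2]>.041); 
    if t.sum()>9: print(nm,t.sum(),rect(W[t]),'z',np.median(W[t][:,2]))
E
```

```text
time: 0.77
eef_pos: [0.4152, 0.3044, 0.2777]
orientation: [-180.0, -0.0, 177.6]
contact_force: [-0.3, 1.3, 0.3]
grip_width: 1.001
[0.42040047 0.30087009 0.27798648] [35.69425805 12.3973463   1.17745586 78.70036937 -0.18861465 38.31035996] [[ 0.041 -0.956 -0.29   0.342]
 [ 0.999  0.039  0.012  0.308]
 [ 0.    -0.29   0.957  0.398]
 [ 0.     0.     0.     1.   ]] 354.63815601516575
Y 1205 ((456.2117004394531, 343.757080078125), (43.22660827636719, 34.37322235107422), 58.85686492919922) z 0.04540144139600649
G 1005 ((562.2545166015625, 219.79330444335938), (44.31260681152344, 35.41429901123047), 79.08676147460938) z 0.045268397356797274
```

View pics/w1.png

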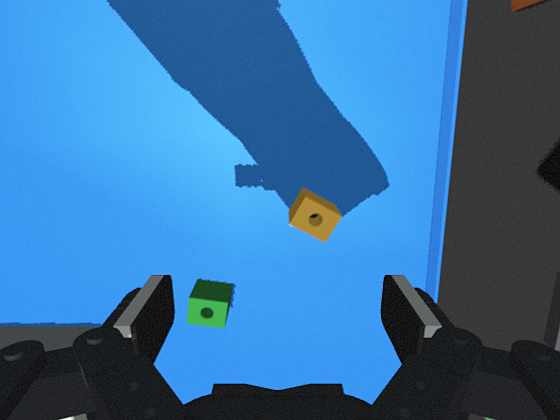

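Wrist view: yellow at (316,218) and green at (208,312), which agrees with the scene camera. On to the fin.

```bash
python3 -m jog '[[[100,13,-29.5,-4,0,0,0],[100,13,-29.5,-4,0,0,0],[100,13,-29.5,-4,0,0,0],[100,13,-29.5,-4,0,0,0],[100,13,-29.5,-4,0,0,0],[100,13,-29.5,-4,0,0,0],[100,13,-29.5,-4,0,0,0],[100,13,-29.5,-4,0,0,0]]]' >/dev/null
python3 -m jog '[[[100,2,-8,-4,0,0,0],[100,2,-8,-4,0,0,0],[100,2,-8,-4,0,0,0],[100,2,-8,-4,0,0,0]]]'
python3 - <<'E'
from h import *
c=grab('wrist'); save(c,'w2.png'); print(readout.state()['eef_pos'],readout.state()['orientation'])
W=cloud(c);x,y,z=[W[...,i] for i in range(3)];v=c['color'].max(-1)
t=(z>.05)&(z<.065)&(x>.5)&(x<.65)&(abs(y+.075)<.06)&(v<70); blobs(t,W,20); print(rect(W[t]))
t=(z>.070)&(z<.082)&(x>.53)&(x<.75); blobs(t,W,20); print(rect(W[t]),cv2.boxPoints(rect(W[t])).round())
E
```

```text
time: 1.82
eef_pos: [0.5633, -0.0711, 0.1957]
orientation: [-180.0, -0.2, 177.4]
contact_force: [-0.7, 0.2, 0.1]
grip_width: 0.998
[ 0.56347026 -0.06958344  0.19678802] [ 1.79979823e+02 -1.27198061e-01  1.77473774e+02]
1773 [275. 234.] min [ 0.554 -0.135  0.05 ] max [ 0.596 -0.015  0.065] med [ 0.591 -0.071  0.057]
((573.9559326171875, -74.23470306396484), (119.79420471191406, 40.09956741333008), 87.63945007324219)
5891 [279. 259.] min [ 0.587 -0.207  0.07 ] max [0.61  0.063 0.078] med [ 0.598 -0.07   0.075]
134 [102. 308.] min [ 0.63  -0.213  0.07 ] max [ 0.636 -0.197  0.082] med [ 0.631 -0.208  0.077]
130 [453. 307.] min [0.641 0.05  0.07 ] max [0.647 0.067 0.082] med [0.642 0.061 0.077]
305 [307. 310.] min [ 0.635 -0.099  0.077] max [0.64  0.004 0.082] med [ 0.638 -0.053  0.081]
31 [185. 310.] min [ 0.633 -0.15   0.079] max [ 0.635 -0.136  0.082] med [ 0.634 -0.143  0.081]
52 [223. 310.] min [ 0.634 -0.126  0.08 ] max [ 0.636 -0.1    0.082] med [ 0.635 -0.115  0.081]
((617.1215209960938, -72.33589172363281), (280.6557922363281, 49.265899658203125), 87.6022720336914) [[ 587. -212.]
 [ 636. -214.]
 [ 648.   67.]
 [ 598.   69.]]
```

View pics/w2.png

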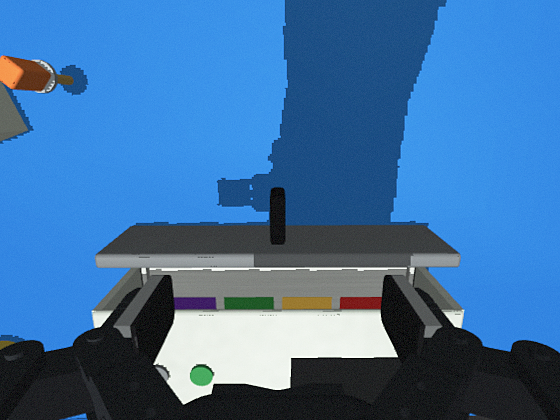

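Wrist: fin at (278,215), centred near (0.574,-0.071). The seats run violet, green, yellow, red from left to right of the picture. Descend and grip.

```bash
python3 -m jog '[[[60,0.8,0,-5,0,0,0],[50,0.8,0,-10,0,0,0],[50,0.8,-0.1,-15.4,0,0,0],[50,0.8,-0.1,-15.4,0,0,0],[0,0.8,-0.1,-15.4,0,0,0],[0,0.8,-0.1,-15.4,0,0,0],[0,0.8,-0.1,-15.4,0,0,0],[0,0.8,-0.1,-15.4,0,0,0]]]' 60; python3 -m jog '[[[0,0,0,0,0,0,0],[0,0,0,0,0,0,0],[0,0,0,0,0,0,0],[0,0,0,0,0,0,0]]]'
```

```text
time: 2.53
eef_pos: [0.5718, -0.0713, 0.0448]
orientation: [-179.7, -0.0, 177.6]
contact_force: [-0.1, -14.4, -21.1]
grip_width: 0.133
time: 2.87
eef_pos: [0.5718, -0.0714, 0.0448]
orientation: [-179.8, -0.0, 177.5]
contact_force: [0.0, -13.7, -21.8]
grip_width: 0.13
```

```bash
python3 -m jog '[[[0,-1.4,0.06,0,0,0,0],[0,-2.8,0.12,0,0,0,0],[0,-4.2,0.18,0,0,0,0],[0,-5.6,0.24,0,0,0,0],[0,-7,0.3,0,0,0,0],[0,-8.4,0.36,0,0,0,0],[0,-9.4,0.4,0,0,0,0],[0,-10,0.42,0,0,0,0]]]'; python3 -m jog '[[[0,-0.4,0.02,0,0,0,0],[0,-0.8,0.04,0,0,0,0],[0,-1.2,0.06,0,0,0,0],[0,-1.6,0.07,0,0,0,0]]]'
```

```text
time: 3.53
eef_pos: [0.4715, -0.0671, 0.0448]
orientation: [-179.8, 0.0, 177.5]
contact_force: [4.0, -13.3, -30.4]
grip_width: 0.132
time: 3.87
eef_pos: [0.4565, -0.0664, 0.0448]
orientation: [-179.8, 0.1, 177.6]
contact_force: [3.9, -13.7, -28.8]
grip_width: 0.128
```

```bash
python3 -m jog '[[[0,-0.3,0.01,0,0,0,0],[0,-0.6,0.03,0,0,0,0],[0,-0.9,0.04,0,0,0,0],[0,-0.9,0.04,0,0,0,0]]]'
```

```text
time: 4.2
eef_pos: [0.4524, -0.0663, 0.045]
orientation: [-179.8, 0.6, 177.6]
contact_force: [22.8, -13.5, -51.1]
grip_width: 0.133
```

```bash
python3 -m jog '[[[0,0.4,0,0,0,0,0],[50,0.4,0,0,0,0,0],[50,0.4,0,0,0,0,0],[50,0.4,0,0,0,0,0],[60,0.4,0,4,0,0,0],[100,1,0,8,0,0,0],[100,4,0,12,0,0,0],[100,8,0,16,0,0,0]]]'; python3 -m jog '[[[100,3,0,5,0,0,0],[100,3,0,5,0,0,0],[100,3,0,5,0,0,0],[100,3,0,5,0,0,0]]]'
cat >> h.py <<'E'
def seats(c):
    W=cloud(c); hsv=cv2.cvtColor(c['color'],cv2.COLOR_RGB2HSV); out={}
    for nm,h in dict(red=((0,6),(172,180)),yellow=((15,32),),green=((45,75),),violet=((125,155),)).items():
        m=np.zeros(hsv.shape[:2],bool)
        for a,b in h: m|=(hsv[...,0]>=a)&(hsv[...,0]<=b)
        m&=(hsv[...,1]>90)&(W[...,2]>.004)&(W[...,2]<.018)&(W[...,0]>.43)&(W[...,0]<.66)&(abs(W[...,1]+.07)<.14)
        if m.sum()>50: r=rect(W[m]); out[nm]=r; print(nm,m.sum(),np.round(r[0],1),np.round(r[1],1),round(r[2],1),np.median(W[m][:,2]).round(4))
    return out
E
python3 - <<'E'
from h import *
c=grab('wrist'); save(c,'w3.png'); print(readout.state()['eef_pos'],readout.state()['orientation'])
W=cloud(c);seats(c);x,y,z=[W[...,i] for i in range(3)]
t=(z>.070)&(z<.082)&(x>.43)&(x<.52)&(abs(y+.07)<.16); print('panel',rect(W[t]))
t=(z>.018)&(z<.03)&(x>.49)&(x<.61)&(abs(y+.07)<.115); blobs(t,W,3)
a=grab('scene');seats(a)
E
```

```text
time: 4.87
eef_pos: [0.5109, -0.0641, 0.1917]
orientation: [-180.0, 0.2, 177.6]
contact_force: [1.7, 0.7, -0.5]
grip_width: 0.991
time: 5.2
eef_pos: [0.5416, -0.0642, 0.2387]
orientation: [-180.0, 0.2, 177.6]
contact_force: [-0.4, -0.1, -1.0]
grip_width: 0.999
[ 0.54046588 -0.06420957  0.23749041] [1.79999004e+02 3.48700083e-02 1.77631111e+02]
red 2010 [614.7 -20.7] [ 79.2 172.3] 43.0 0.0119
yellow 1973 [599.3 -71.1] [102.7 106.2] 86.8 0.0118
green 1964 [601.7 -63.3] [226.3 111.6] 89.0 0.0118
violet 1995 [600.6 -65.5] [227.8 114.1] 88.9 0.0118
panel ((479.3850402832031, -81.13151550292969), (299.643310546875, 18.579689025878906), 85.95658874511719)
74 [176. 213.] min [ 0.563 -0.171  0.018] max [ 0.571 -0.161  0.023] med [ 0.567 -0.165  0.021]
71 [200. 213.] min [ 0.563 -0.147  0.019] max [ 0.572 -0.137  0.023] med [ 0.568 -0.142  0.021]
74 [232. 213.] min [ 0.565 -0.115  0.018] max [ 0.574 -0.105  0.023] med [ 0.569 -0.11   0.021]
72 [256. 213.] min [ 0.566 -0.091  0.018] max [ 0.575 -0.082  0.024] med [ 0.57  -0.086  0.021]
75 [287. 213.] min [ 0.567 -0.059  0.018] max [ 0.576 -0.05   0.024] med [ 0.571 -0.055  0.021]
74 [311. 213.] min [ 0.568 -0.035  0.018] max [ 0.577 -0.026  0.023] med [ 0.572 -0.031  0.021]
73 [343. 213.] min [ 0.57  -0.003  0.018] max [0.578 0.006 0.025] med [0.573 0.001 0.021]
72 [367. 213.] min [0.57  0.021 0.018] max [0.58  0.03  0.023] med [0.575 0.025 0.021]
red 194 [575.6  12.7] [49.1 50.2] 86.6 0.0124
yellow 172 [569.7 -41.8] [52.  46.6] 89.0 0.0126
green 125 [568.4 -95.8] [44.7 42.7] 83.0 0.0126
violet 113 [ 565.4 -153.8] [48.9 43.2] 88.7 0.0128
```

View pics/w3.png

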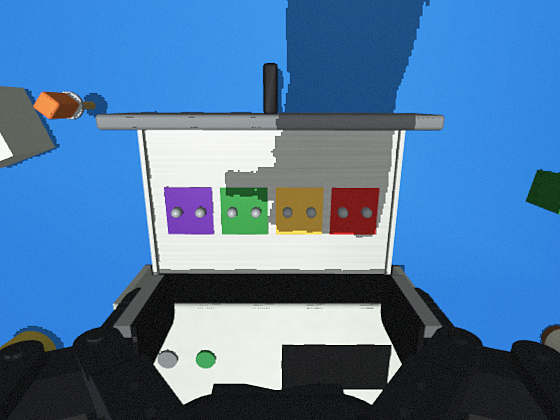

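Wrist: four seats with stud pairs at row 213. Yellow seat centre is (0.5715,-0.043), green (0.5695,-0.098), tray y axis at 87.6°. Now to above the green block, jaws across its 34 mm side.

```bash
python3 -m jog '[[[100,2.2,28.4,-2,0,0,-1.719],[100,2.2,28.4,-2,0,0,-1.719],[100,2.2,28.4,-2,0,0,-1.719],[100,2.2,28.4,-2,0,0,-1.719],[100,2.2,28.4,-2,0,0,-1.719],[100,2.2,28.4,-2,0,0,-1.719],[100,2.2,28.4,-2,0,0,-1.719],[100,2.2,28.4,-2,0,0,-1.719]]]' >/dev/null;  python3 -m jog '[[[100,0,0,-4,0,0,-0.72],[100,0,0,-4,0,0,-0.72],[100,0,0,-4,0,0,-0.72],[100,0,0,-4,0,0,-0.72],[100,0,0,-4,0,0,-0.72],[100,0,0,-4,0,0,-0.72],[100,0,0,-4,0,0,-0.72]]]'
cat >> h.py <<'E'
def topblk(n,which):
    c=grab(n) ; W=cloud(c); h=dict(Y=(17,32),G=(45,75))[which]
    m,_=seg(c,h,100,40,[.2,-.25,.035],[.85,.5,.30])
    k,l,s,ce=cv2.connectedComponentsWithStats(m.astype(np.uint8))
    i=1+np.argmax(s[1:,4]); m=l==i; z=W[...,2]; zt=np.percentile(z[m],97); t=m&(z>zt-.004)
    r=rect(W[t]); print(n,which,t.sum(),'ztop',zt.round(4),'rect',np.round(r[0],1),np.round(r[1],1),round(r[2],1),'mean',W[t].mean(0).round(4))
    return c
E
python3 - <<'E'
from h import *
s=readout.state();print(s['eef_pos'],s['orientation'],s['joints'])
topblk('wrist','G'); topblk('scene','Y')
E
```

```text
time: 6.55
eef_pos: [0.5616, 0.219, 0.1762]
orientation: [-179.9, 0.1, 82.3]
contact_force: [-0.8, 0.6, 0.3]
grip_width: 1.003
[0.56164145 0.21895665 0.17615906] [-1.79885619e+02  5.27749724e-02  8.23082979e+01] [2.12940117e+01 2.32284355e+01 1.82005798e+00 6.87172508e+01
 9.26392030e-03 1.18985756e+02]
wrist G 2309 ztop 0.0467 rect [562.3 219.4] [43.9 33.2] 78.9 mean [0.5624 0.2203 0.0454]
scene Y 202 ztop 0.0476 rect [458.7 343.6] [46.9 34.5] 59.5 mean [0.4593 0.3443 0.0458]
```

```bash
python3 -m jog '[[[100,0.05,0.05,-4,0,0,-0.058],[100,0.05,0.05,-8,0,0,-0.058],[90,0.05,0.05,-12,0,0,-0.058],[70,0.05,0.05,-14.5,0,0,-0.058],[60,0.05,0.05,-14.5,0,0,-0.058],[0,0.05,0.05,-14.5,0,0,-0.058],[0,0.05,0.05,-14.5,0,0,-0.058],[0,0.05,0.05,-14.5,0,0,-0.058]]]' 60; python3 -m jog '[[[0,0,0,0,0,0,0],[0,0,0,0,0,0,0],[0,0,0,0,0,0,0],[0,0,0,6,0,0,0],[0,0,0,12,0,0,0],[0,0,0,12,0,0,0],[0,0,0,12,0,0,0]]]'
python3 - <<'E'
from h import *
s=readout.state();print(s['eef_pos'],s['orientation'],s['grip_width'])
c=topblk('wrist','G'); save(c,'w4.png')
E
```

```text
time: 7.32
eef_pos: [0.5647, 0.2204, 0.0342]
orientation: [179.9, -0.1, 79.3]
contact_force: [-0.9, -0.7, -0.9]
grip_width: 0.388
time: 7.9
eef_pos: [0.5667, 0.2212, 0.1601]
orientation: [179.4, -0.4, 79.2]
contact_force: [1.1, -0.1, -0.8]
grip_width: 0.389
[0.56669222 0.22119513 0.16008697] [179.44704296  -0.3501219   79.24150788] 0.3885254652654836
wrist G 9775 ztop 0.1734 rect [566.5 220.1] [46.  34.5] 79.3 mean [0.5671 0.2225 0.1724]
```

View pics/w4.png

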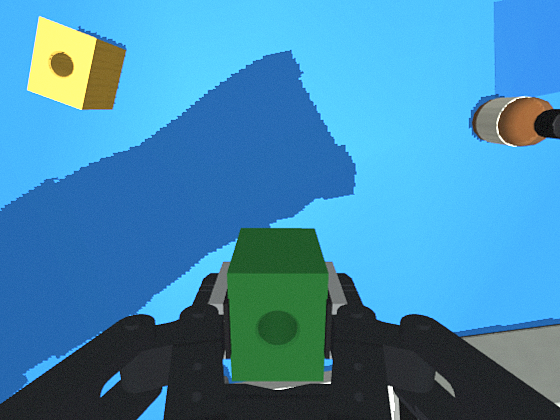

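```bash
python3 -m jog '[[[0,0.3,-31.9,0,0,0,0.146],[0,0.3,-31.9,0,0,0,0.146],[0,0.3,-31.9,0,0,0,0.146],[0,0.3,-31.9,0,0,0,0.146],[0,0.3,-31.9,0,0,0,0.146],[0,0.3,-31.9,0,0,0,0.146],[0,0.3,-31.9,0,0,0,0.146],[0,0.3,-31.9,0,0,0,0.146]]]' >/dev/null;  python3 -m jog '[[[0,0,0,-2,0,0,0],[0,0,0,-2,0,0,0],[0,0,0,-2,0,0,0]]]'
cat >> h.py <<'E'
def well(c,which,zt):
    hsv=cv2.cvtColor(c['color'],cv2.COLOR_RGB2HSV); W=cloud(c); h=dict(Y=(15,35),G=(45,75))[which]
    m,_=seg(c,h,100,20,[.2,-.25,zt-.04],[.85,.5,zt+.01])
    k,l,s,ce=cv2.connectedComponentsWithStats(m.astype(np.uint8)); i=1+np.argmax(s[1:,4]); m=l==i
    x0,y0,w,hh=s[i,:4]; z=W[...,2]
    f=(np.abs(z-zt)<.004)&m; f=cv2.morphologyEx(f.astype(np.uint8),cv2.MORPH_CLOSE,np.ones((3,3)))
    cs,hi=cv2.findContours(f,cv2.RETR_CCOMP,cv2.CHAIN_APPROX_NONE)
    holes=[cc for cc,q in zip(cs,hi[0]) if q[3]>=0 and len(cc)>8]
    cc=max(holes,key=cv2.contourArea); (u,v),ax,_=cv2.fitEllipse(cc)
    T=np.linalg.inv(c['view']); d=T[:3,:3]@np.array([(u-c['cx'])/c['fx'],-(v-c['cy'])/c['fy'],-1]); o=T[:3,3]
    p=o+d*(zt-o[2])/d[2]; print('well',which,(round(u),round(v)),np.round(ax,1),p.round(4)); return p
def studs(c,k=3):
    W=cloud(c);x,y,z=[W[...,i] for i in range(3)]
    t=(z>.0185)&(z<.03)&(x>.53)&(x<.61)&(abs(y+.07)<.115); blobs(t,W,k)
E
python3 - <<'E'
from h import *
s=readout.state();print(s['eef_pos'],s['orientation'],s['grip_width'])
c=topblk('wrist','G'); save(c,'w5.png'); studs(c)
try: well(c,'G',s['eef_pos'][2]+.0124)
except Exception as e: print(e)
E
```

```text
time: 8.87
eef_pos: [0.565, -0.099, 0.1305]
orientation: [-179.8, -0.0, 87.6]
contact_force: [-0.2, 0.1, -2.0]
grip_width: 0.388
[ 0.56498606 -0.09901425  0.1305357 ] [-1.79782601e+02 -4.21521331e-02  8.75528799e+01] 0.3884952760281852
wrist G 9678 ztop 0.1439 rect [565.1 -99.4] [45.  34.6] 87.3 mean [ 0.5655 -0.0975  0.1428]
232 [286.  17.] min [0.571 0.02  0.019] max [0.58  0.03  0.024] med [0.575 0.024 0.021]
218 [286.  62.] min [ 0.57  -0.004  0.019] max [0.579 0.006 0.024] med [0.574 0.001 0.021]
187 [286. 116.] min [ 0.569 -0.036  0.019] max [ 0.578 -0.026  0.024] med [ 0.573 -0.031  0.021]
164 [286. 155.] min [ 0.568 -0.059  0.019] max [ 0.576 -0.05   0.023] med [ 0.572 -0.055  0.021]
153 [285. 202.] min [ 0.566 -0.091  0.019] max [ 0.575 -0.082  0.024] med [ 0.571 -0.086  0.021]
well G (278, 325) [28.6 38.4] [ 0.5656 -0.0978  0.1429]
```

View pics/w5.png

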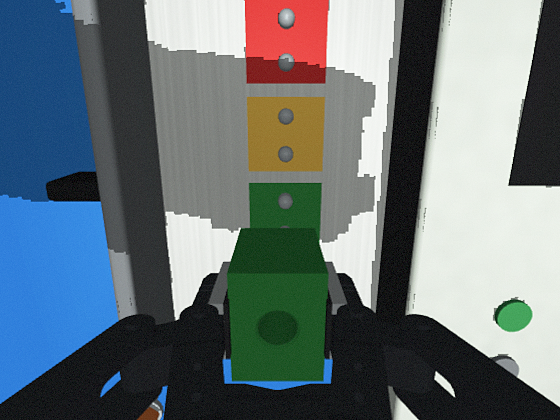

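```bash
python3 -m jog '[[[0,0.47,0,-3.5,0,0,0],[0,0.47,0,-6.5,0,0,0],[0,0.47,0,-6.5,0,0,0],[0,0.47,0,-6.5,0,0,0],[0,0.47,0,-6.5,0,0,0]]]' 60
python3 - <<'E'
from h import *
s=readout.state();print(s['eef_pos'],s['orientation'],s['grip_width'])
c=topblk('wrist','G'); studs(c); well(c,'G',s['eef_pos'][2]+.0124)
E
```

```text
time: 9.33
eef_pos: [0.5719, -0.0984, 0.0686]
orientation: [179.9, 0.0, 87.7]
contact_force: [-0.3, 0.5, -0.0]
grip_width: 0.391
[ 0.57186431 -0.09841612  0.06864126] [1.79939162e+02 7.04370879e-03 8.76685578e+01] 0.3913813250631782
wrist G 9730 ztop 0.0819 rect [571.9 -99. ] [45.2 34.6] 87.4 mean [ 0.5723 -0.097   0.0809]
406 [273.  47.] min [ 0.57  -0.004  0.019] max [0.579 0.006 0.023] med [0.574 0.001 0.021]
346 [273. 122.] min [ 0.568 -0.035  0.019] max [ 0.578 -0.026  0.024] med [ 0.573 -0.031  0.021]
305 [273. 173.] min [ 0.568 -0.059  0.019] max [ 0.577 -0.05   0.024] med [ 0.572 -0.054  0.021]
11 [273. 227.] min [ 0.569 -0.082  0.019] max [ 0.573 -0.082  0.02 ] med [ 0.571 -0.082  0.019]
well G (278, 325) [28.9 38.3] [ 0.5724 -0.0972  0.081 ]
```

```bash
python3 -m jog '[[[0,-0.18,-0.08,0,0,0,0],[0,-0.18,-0.08,-0.4,0,0,0],[0,-0.18,-0.08,-0.8,0,0,0],[0,-0.18,-0.08,-1.2,0,0,0],[0,-0.18,-0.08,-1.5,0,0,0],[0,-0.18,-0.08,-1.5,0,0,0]]]'; python3 -c "
from h import *
s=readout.state();print(s['eef_pos'])"
```

```text
time: 9.88
eef_pos: [0.5689, -0.0994, 0.0512]
orientation: [-179.9, -0.1, 87.6]
contact_force: [0.1, 2.0, -2.3]
grip_width: 0.394
[ 0.56893537 -0.09943525  0.05123601]
```

```bash
python3 -m jog '[[[0,0,0,-0.3,0,0,0],[0,0,0,-0.6,0,0,0],[0,0,0,-0.8,0,0,0],[0,0,0,-0.8,0,0,0],[0,0,0,-0.8,0,0,0]]]'
python3 - <<'E'
from h import *
c=topblk('wrist','G'); well(c,'G',.058)
E
```

```text
time: 10.3
eef_pos: [0.5702, -0.0993, 0.045]
orientation: [179.9, -0.1, 87.6]
contact_force: [-0.5, 5.9, 9.3]
grip_width: 0.389
wrist G 9767 ztop 0.0583 rect [570.4 -99.9] [45.4 34.7] 88.0 mean [ 0.5706 -0.0979  0.0573]
well G (277, 325) [29.7 38.7] [ 0.5707 -0.0978  0.058 ]
```

```bash
python3 -m jog '[[[0,0,0,-0.2,0,0,0],[0,0,0,-0.3,0,0,0],[0,0,0,-0.3,0,0,0],[0,0,0,-0.3,0,0,0]]]'; python3 -m jog '[[[60,0,0,0.2,0,0,0],[60,0,0,0.2,0,0,0],[70,0,0,0.2,0,0,0],[70,0,0,0.2,0,0,0],[70,0,0,4,0,0,0],[100,0,0,8,0,0,0],[100,0,0,10,0,0,0],[100,0,0,10,0,0,0]]]'
python3 - <<'E'
from h import *
c=topblk('wrist','G'); well(c,'G',.058); topblk('scene','G'); topblk('scene','Y')
s=readout.state();print(s['eef_pos'],s['joints'])
E
```

```text
time: 10.68
eef_pos: [0.5724, -0.0994, 0.045]
orientation: [179.6, -0.1, 87.6]
contact_force: [-2.8, 8.6, 33.7]
grip_width: 0.389
time: 11.35
eef_pos: [0.5716, -0.1005, 0.1455]
orientation: [179.6, 0.1, 87.6]
contact_force: [-0.3, -0.5, -0.2]
grip_width: 1.002
wrist G 3307 ztop 0.0586 rect [573.  -99.8] [44.5 33.9] 88.0 mean [ 0.5729 -0.0986  0.0574]
well G (278, 229) [20.6 22.7] [ 0.573  -0.0988  0.058 ]
scene G 102 ztop 0.0598 rect [576.2 -97.5] [42.7 31.9] 86.4 mean [ 0.5769 -0.0961  0.058 ]
scene Y 187 ztop 0.0479 rect [458.4 343.6] [46.  34.8] 57.3 mean [0.4588 0.3451 0.0459]
[ 0.56890485 -0.09999071  0.14025489] [-9.96279655e+00  2.21118257e+01 -5.51078247e+00  6.24406060e+01
 -1.15484055e-02  8.24530087e+01]
```

Green is seated: its top is at 0.058. Now yellow.

```bash
python3 -m jog '[[[100,0,8,3,0,0,0],[100,-5.6,30,3,0,0,-0.5],[100,-5.6,30,3,0,0,-0.5],[100,-5.6,30,3,0,0,-0.5],[100,-5.6,30,3,0,0,-0.5],[100,-5.6,30,3,0,0,-0.5],[100,-5.6,30,3,0,0,-0.5],[100,-5.6,30,3,0,0,-0.5]]]'; python3 -m jog '[[[100,-5.6,14.4,0,0,0,0],[100,-5.6,14.4,0,0,0,0],[100,-5.6,14.4,0,0,0,0],[100,-5.6,14.4,0,0,0,0],[100,-5.6,14.4,0,0,0,0]]]'
python3 - <<'E'
from h import *
c=topblk('wrist','Y'); well(c,'Y',.046)
s=readout.state();print(s['eef_pos'],s['orientation'],s['joints'])
E
```

```text
time: 12.17
eef_pos: [0.5116, 0.2025, 0.1694]
orientation: [-179.9, 0.1, 59.0]
contact_force: [1.4, 0.2, -0.4]
grip_width: 0.999
time: 12.58
eef_pos: [0.4547, 0.3482, 0.1689]
orientation: [-179.9, 0.1, 59.2]
contact_force: [-0.0, 0.2, -1.1]
grip_width: 1.003
wrist Y 2470 ztop 0.0466 rect [456.4 343.7] [44.4 33.4] 58.5 mean [0.4569 0.3446 0.0454]
well Y (283, 217) [18.1 20. ] [0.457  0.3444 0.046 ]
[0.45543384 0.34603597 0.16893573] [-1.79918264e+02  1.65232837e-01  5.91868532e+01] [ 3.72203890e+01  2.05860306e+01 -3.43022953e+00  6.61675517e+01
  1.39947005e-02  1.58033631e+02]
```

```bash
python3 -m jog '[[[100,0.1,-0.15,-4,0,0,-0.008],[100,0.1,-0.15,-8,0,0,-0.008],[90,0.1,-0.15,-12,0,0,-0.008],[70,0.1,-0.15,-13.6,0,0,-0.008],[60,0.1,-0.15,-13.6,0,0,-0.008],[0,0.1,-0.15,-13.6,0,0,-0.008],[0,0.1,-0.15,-13.6,0,0,-0.008],[0,0.1,-0.15,-13.6,0,0,-0.008]]]' 60; python3 -m jog '[[[0,0,0,0,0,0,0],[0,0,0,0,0,0,0],[0,0,0,0,0,0,0],[0,0,0,6,0,0,0],[0,0,0,12,0,0,0],[0,0,0,12,0,0,0],[0,0,0,12,0,0,0],[0,0,0,12,0,0,0]]]'
python3 - <<'E'
from h import *
s=readout.state();print(s['eef_pos'],s['orientation'],s['grip_width'])
c=topblk('wrist','Y');well(c,'Y',s['eef_pos'][2]+.0124)
E
```

```text
time: 13.3
eef_pos: [0.4593, 0.3428, 0.0365]
orientation: [180.0, -0.1, 58.5]
contact_force: [-0.4, 0.2, -1.6]
grip_width: 0.391
time: 13.97
eef_pos: [0.4595, 0.3436, 0.1577]
orientation: [179.9, -0.3, 58.5]
contact_force: [-0.1, -0.3, -1.6]
grip_width: 0.391
[0.45948461 0.34356695 0.15769624] [179.89087949  -0.2864975   58.49904576] 0.3907097484420779
wrist Y 9543 ztop 0.1687 rect [460.  344.3] [45.  35.1] 58.4 mean [0.4609 0.346  0.1677]
well Y (278, 320) [33.  39.5] [0.4612 0.3463 0.1701]
```

```bash
python3 -m jog '[[[0,9,-31,0,0,0,0.508],[0,9,-31,0,0,0,0.508],[0,9,-31,0,0,0,0.508],[0,9,-31,0,0,0,0.508],[0,9,-31,0,0,0,0.508],[0,9,-31,0,0,0,0.508],[0,9,-31,0,0,0,0.508],[0,9,-31,0,0,0,0.508]]]'; python3 -m jog '[[[0,2.2,-8,-2,0,0,0],[0,2.2,-8,-2,0,0,0],[0,2.2,-8,-2,0,0,0],[0,2.2,-8,-2,0,0,0],[0,2.2,-8,-2,0,0,0]]]'
python3 - <<'E'
from h import *
s=readout.state();print(s['eef_pos'],s['orientation'],s['grip_width'])
c=topblk('wrist','Y'); studs(c); well(c,'Y',s['eef_pos'][2]+.010)
E
```

```text
time: 14.68
eef_pos: [0.5468, 0.0327, 0.1533]
orientation: [-179.8, 0.0, 87.6]
contact_force: [2.0, 1.1, -2.4]
grip_width: 0.389
time: 15.1
eef_pos: [0.5686, -0.0454, 0.1335]
orientation: [-179.8, -0.0, 87.5]
contact_force: [-0.7, -0.2, -1.6]
grip_width: 0.393
[ 0.56864753 -0.04539253  0.13347265] [-1.79816676e+02 -2.78302081e-02  8.75313243e+01] 0.39290064076214204
wrist Y 9510 ztop 0.1445 rect [568.9 -44.5] [44.9 34.7] 87.2 mean [ 0.5691 -0.0427  0.1435]
191 [288. 112.] min [0.574 0.02  0.019] max [0.583 0.03  0.024] med [0.578 0.025 0.021]
171 [288. 150.] min [ 0.573 -0.003  0.019] max [0.582 0.006 0.024] med [0.578 0.001 0.021]
148 [288. 198.] min [ 0.572 -0.035  0.019] max [ 0.581 -0.026  0.024] med [ 0.576 -0.03   0.021]
well Y (278, 318) [28.8 37.7] [ 0.5693 -0.0429  0.1435]
```

```bash
python3 -m jog '[[[0,0.63,0,-3.5,0,0,0],[0,0.63,0,-6.0,0,0,0],[0,0.63,0,-6.0,0,0,0],[0,0.63,0,-6.0,0,0,0],[0,0.63,0,-6.0,0,0,0],[0,0.63,0,-6.0,0,0,0]]]' 60
python3 - <<'E'
from h import *
s=readout.state();print(s['eef_pos'],s['orientation'],s['grip_width'])
c=topblk('wrist','Y'); studs(c); well(c,'Y',s['eef_pos'][2]+.010)
E
```

```text
time: 15.65
eef_pos: [0.577, -0.0448, 0.0768]
orientation: [179.9, 0.0, 87.6]
contact_force: [0.6, -0.1, -1.1]
grip_width: 0.389
[ 0.57697908 -0.04475541  0.07683022] [1.79862318e+02 4.04307095e-03 8.76492170e+01] 0.3894518783965981
wrist Y 9553 ztop 0.0879 rect [577.2 -43.9] [45.5 34.7] 87.4 mean [ 0.5774 -0.0421  0.0868]
312 [274. 116.] min [0.574 0.021 0.019] max [0.583 0.03  0.023] med [0.579 0.025 0.021]
284 [274. 166.] min [ 0.573 -0.004  0.019] max [0.582 0.006 0.024] med [0.578 0.002 0.021]
81 [274. 221.] min [ 0.572 -0.029  0.019] max [ 0.581 -0.026  0.022] med [ 0.576 -0.028  0.02 ]
well Y (277, 318) [28.8 37.8] [ 0.5775 -0.0422  0.0868]
```

```bash
python3 -m jog '[[[0,-0.18,-0.07,-0.3,0,0,0],[0,-0.18,-0.07,-0.9,0,0,0],[0,-0.18,-0.07,-1.4,0,0,0],[0,-0.18,-0.07,-1.8,0,0,0],[0,-0.18,-0.07,-2.1,0,0,0],[0,-0.18,-0.07,-2.3,0,0,0],[0,-0.18,-0.07,-2.3,0,0,0]]]'
python3 - <<'E'
from h import *
s=readout.state();print(s['eef_pos'])
c=topblk('wrist','Y'); studs(c); well(c,'Y',s['eef_pos'][2]+.010)
E
```

```text
time: 16.28
eef_pos: [0.5744, -0.045, 0.0514]
orientation: [-180.0, -0.1, 87.6]
contact_force: [1.2, 5.8, -4.5]
grip_width: 0.39
[ 0.57437257 -0.04503524  0.05141638]
wrist Y 9595 ztop 0.0624 rect [574.5 -44.3] [45.6 34.6] 87.1 mean [ 0.5749 -0.0425  0.0614]
427 [280. 118.] min [0.574 0.02  0.019] max [0.583 0.03  0.024] med [0.579 0.025 0.021]
373 [279. 175.] min [ 0.573 -0.004  0.019] max [0.582 0.006 0.024] med [0.578 0.001 0.021]
686 [278. 230.] min [ 0.559 -0.024  0.019] max [ 0.593 -0.021  0.03 ] med [ 0.576 -0.022  0.025]
well Y (277, 318) [28.3 38. ] [ 0.5749 -0.0424  0.0614]
```

```bash
python3 -m jog '[[[0,0,0,-0.3,0,0,0],[0,0,0,-0.5,0,0,0],[0,0,0,-0.65,0,0,0],[0,0,0,-0.8,0,0,0],[0,0,0,-0.8,0,0,0],[0,0,0,-0.8,0,0,0]]]';python3 -c "
from h import *
s=readout.state();print(s['eef_pos']); topblk('wrist','Y')"
```

```text
time: 16.83
eef_pos: [0.577, -0.0449, 0.0473]
orientation: [179.6, -0.1, 87.7]
contact_force: [-1.5, 8.2, 27.1]
grip_width: 0.388
[ 0.5769537  -0.04492087  0.04725858]
wrist Y 9623 ztop 0.0584 rect [577.  -44.2] [45.6 34.6] 87.3 mean [ 0.5773 -0.0424  0.0573]
```

```bash
python3 -m jog '[[[0,0,0,0.5,0,0,0],[55,0,0,0.5,0,0,0],[65,0,0,0.5,0,0,0],[65,0,0,0.5,0,0,0],[65,0,0,4,0,0,0],[100,0,0,8,0,0,0],[100,0,0,12,0,0,0],[100,0,0,14,0,0,0]]]'
python3 - <<'E'
from h import *
c=topblk('wrist','Y'); well(c,'Y',.058); studs(c); topblk('wrist','G')
s=readout.state();print(s['eef_pos'])
E
python3 -m jog '[[[100,-5,-14,4,0,0,0],[100,-9.7,-27.8,6,0,0,0],[100,-9.7,-27.8,6,0,0,0],[100,-9.7,-27.8,6,0,0,0],[100,-9.7,-27.8,6,0,0,0],[100,-9.7,-27.8,6,0,0,0],[100,-9.7,-27.8,6,0,0,0],[100,-9.7,-27.8,6,0,0,0]]]'
python3 -m jog '[[[100,0,0,0,0,0,0],[100,0,0,0,0,0,0]]]'
python3 - <<'E'
from h import *
s=readout.state();print(s['eef_pos'],s['orientation'],s['joints'])
c=grab('wrist'); save(c,'w6.png'); m,W=seg(c,(3,17),120,50,[.43,-.38,.06],[.53,-.27,.13]); blobs(m,W)
z=W[...,2]; t=m&(z>.104); print(rect(W[t]))
a=grab('scene');print('yellow on mat?'); m,W=seg(a,(18,32),100,60,[.3,.0,.0],[.7,.5,.1]); print(m.sum())
E
```

```text
time: 17.55
eef_pos: [0.5753, -0.0464, 0.1881]
orientation: [179.8, 0.0, 87.6]
contact_force: [1.2, -0.8, -0.3]
grip_width: 1.0
wrist Y 2405 ztop 0.0587 rect [576.7 -44. ] [44.5 34. ] 88.0 mean [ 0.5767 -0.0432  0.0574]
well Y (278, 207) [17.5 19.9] [ 0.5767 -0.0431  0.058 ]
125 [279. 110.] min [0.576 0.02  0.019] max [0.585 0.03  0.024] med [0.58  0.025 0.021]
115 [279. 141.] min [ 0.575 -0.004  0.019] max [0.584 0.006 0.023] med [0.579 0.001 0.021]
116 [277. 171.] min [ 0.561 -0.023  0.019] max [ 0.594 -0.021  0.03 ] med [ 0.577 -0.022  0.025]
54 [278. 203.] min [ 0.571 -0.051  0.028] max [ 0.582 -0.044  0.03 ] med [ 0.576 -0.048  0.029]
77 [277. 238.] min [ 0.559 -0.079  0.025] max [ 0.593 -0.077  0.03 ] med [ 0.575 -0.078  0.028]
3 [277. 269.] min [ 0.573 -0.107  0.029] max [ 0.574 -0.106  0.03 ] med [ 0.573 -0.106  0.03 ]
3 [280. 269.] min [ 0.575 -0.107  0.029] max [ 0.577 -0.106  0.03 ] med [ 0.576 -0.107  0.029]
14 [278. 303.] min [ 0.57  -0.146  0.02 ] max [ 0.577 -0.143  0.023] med [ 0.573 -0.145  0.022]
69 [278. 323.] min [ 0.568 -0.171  0.019] max [ 0.577 -0.161  0.024] med [ 0.572 -0.165  0.021]
wrist G 1982 ztop 0.0585 rect [574.9 -99.9] [45.  34.1] 88.0 mean [ 0.5746 -0.0986  0.0573]
[ 0.57615928 -0.04644055  0.1879123 ]
time: 18.32
eef_pos: [0.4751, -0.3291, 0.2438]
orientation: [-179.9, 0.1, 87.4]
contact_force: [-0.3, 0.7, -0.2]
grip_width: 1.001
time: 18.48
eef_pos: [0.4766, -0.3243, 0.2428]
orientation: [-179.9, -0.1, 87.5]
contact_force: [-0.8, 1.2, 0.0]
grip_width: 0.999
[ 0.47660468 -0.32434492  0.24280296] [-1.79907141e+02 -6.68549519e-02  8.74861609e+01] [-3.42405243e+01  1.90204582e+01  5.27653574e+00  7.63702169e+01
  8.03309742e-03  5.82732526e+01]
1060 [280. 201.] min [ 0.465 -0.333  0.065] max [ 0.492 -0.308  0.112] med [ 0.479 -0.317  0.109]
((479.5651550292969, -321.1807861328125), (21.75490951538086, 21.157560348510742), 19.758468627929688)
yellow on mat?
0
```

View pics/w6.png

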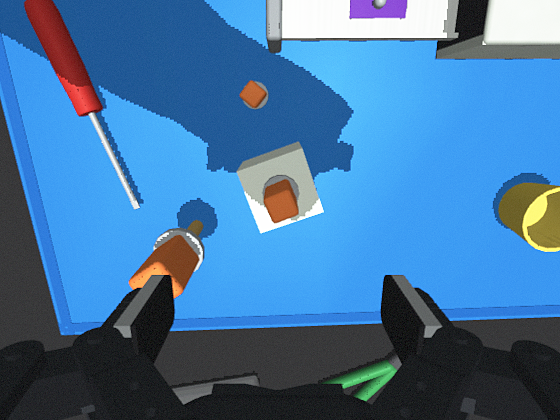

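Wrist view: the right rod's handle in its stand is at (281,200), the big rod at (170,265) and the small one at (254,95). Handle centre is (0.4796,-0.3212), yaw 19.8°.

```bash
python3 -m jog '[[[70,0.3,0.3,-4,0,0,0.389],[70,0.3,0.3,-8,0,0,0.389],[70,0.3,0.3,-9.5,0,0,0.389],[70,0.3,0.3,-9.5,0,0,0.389],[70,0.3,0.3,-9.5,0,0,0.389],[70,0.3,0.3,-9.5,0,0,0.389],[70,0.3,0.3,-9.5,0,0,0.389]]]' 50
python3 - <<'E'
from h import *
c=grab('wrist'); m,W=seg(c,(3,17),120,50,[.43,-.38,.06],[.53,-.27,.13])
z=W[...,2]; t=m&(z>.106); print(rect(W[t]),z[t].mean())
s=readout.state();print(s['eef_pos'],s['orientation'])
E
```

```text
time: 19.17
eef_pos: [0.4814, -0.3212, 0.1508]
orientation: [179.9, 0.1, 109.8]
contact_force: [1.1, -0.4, 0.1]
grip_width: 0.702
((479.2272033691406, -321.1769104003906), (21.384702682495117, 21.82806968688965), 20.3632869720459) 0.10901683754740893
[ 0.48125568 -0.32126895  0.15074524] [1.79906782e+02 1.32726035e-01 1.09783846e+02]
```

```bash
python3 -m jog '[[[70,-0.15,0,-3,0,0,0],[65,-0.15,0,-5.7,0,0,0],[60,-0.15,0,-5.7,0,0,0],[60,-0.15,0,-5.7,0,0,0],[0,-0.15,0,-5.7,0,0,0],[0,-0.15,0,-5.7,0,0,0],[0,-0.15,0,-5.7,0,0,0],[0,-0.15,0,-5.7,0,0,0]]]' 80; python3 -m jog '[[[0,0,0,0,0,0,0],[0,0,0,0,0,0,0],[0,0,0,0,0,0,0],[0,0,0,0,0,0,0]]]'
```

```text
time: 19.88
eef_pos: [0.4798, -0.3217, 0.0941]
orientation: [179.9, 0.2, 109.9]
contact_force: [-0.7, 0.9, 5.5]
grip_width: 0.249
time: 20.22
eef_pos: [0.4798, -0.3218, 0.0941]
orientation: [179.9, 0.2, 109.9]
contact_force: [-0.4, 0.5, 6.8]
grip_width: 0.252
```

```bash
python3 -m jog '[[[0,0,0,2,0,0,0],[0,0,0,5,0,0,0],[0,0,0,8,0,0,0],[0,0,0,11,0,0,0],[0,0,0,12.6,0,0,0],[0,0,0,12.6,0,0,0]]]'; python3 -m jog '[[[0,2,6,0,0,0,0],[0,9.7,27.8,0,0,0,0],[0,9.7,27.8,0,0,0,0],[0,9.7,27.8,0,0,0,0],[0,9.7,27.8,0,0,0,0],[0,9.7,27.8,0,0,0,0],[0,9.7,27.8,0,0,0,0],[0,9.7,27.8,0,0,0,0]]]';python3 -m jog '[[[0,0,0,-6,0,0,0],[0,0,0,-7,0,0,0],[0,0,0,-7,0,0,0],[0,0,0,-7,0,0,0]]]'
cat >> h.py <<'E'
def shaft(c,zlo,zhi,xy):
    W=cloud(c); x,y,z=[W[...,i] for i in range(3)]; hsv=cv2.cvtColor(c['color'],cv2.COLOR_RGB2HSV)
    t=(z>zlo)&(z<zhi)&(np.hypot(x-xy[0],y-xy[1])<.03)
    return t,W,hsv
E
python3 - <<'E'
from h import *
s=readout.state();p=s['eef_pos'];print(p,s['orientation'],s['grip_width'])
c=grab('wrist'); save(c,'w7.png')
m,W=seg(c,(3,17),120,40,[p[0]-.05,p[1]-.05,p[2]-.03],[p[0]+.05,p[1]+.05,p[2]+.05]); z=W[...,2]; zt=np.percentile(z[m],98); print('handle top',zt,rect(W[m&(z>zt-.003)]))
b=grab('side'); a=grab('scene')
for c in(a,b):
    t,W,h=shaft(c,p[2]-.085,p[2]-.036,p); blobs(t,W,10)
A=cv2.resize(b['color'][150:270,240:380],None,fx=2.8,fy=2.8); B=cv2.resize(a['color'][130:270,180:310],None,fx=2.8,fy=2.8)
o=np.zeros((max(A.shape[0],B.shape[0]),A.shape[1]+B.shape[1],3),np.uint8);o[:A.shape[0],:A.shape[1]]=A;o[:B.shape[0],A.shape[1]:]=B
cv2.imwrite('pics/c2.png',o[...,::-1])
E
```

```text
time: 20.72
eef_pos: [0.4804, -0.3221, 0.2231]
orientation: [179.7, 0.4, 109.9]
contact_force: [0.5, -0.4, -1.8]
grip_width: 0.248
time: 21.38
eef_pos: [0.5773, -0.0371, 0.2176]
orientation: [179.9, -0.1, 110.2]
contact_force: [-0.6, -0.1, -1.9]
grip_width: 0.246
time: 21.72
eef_pos: [0.5746, -0.0429, 0.1471]
orientation: [-179.8, -0.1, 109.9]
contact_force: [0.6, -0.6, -0.2]
grip_width: 0.242
[ 0.57458196 -0.04289583  0.14712096] [-1.79815651e+02 -8.02061245e-02  1.09887488e+02] 0.24160184359582002
handle top 0.16324181990389572 ((574.932861328125, -41.9417610168457), (21.332006454467773, 22.044530868530273), 20.20450782775879)
52 [246. 216.] min [ 0.572 -0.05   0.068] max [ 0.585 -0.036  0.111] med [ 0.58  -0.04   0.087]
45 [308. 212.] min [ 0.571 -0.051  0.068] max [ 0.582 -0.039  0.108] med [ 0.575 -0.047  0.091]
```

View pics/c2.png

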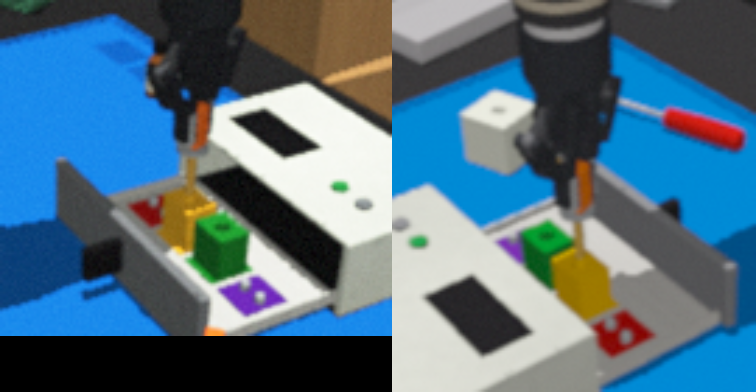

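The rod is vertical above yellow. Shift and lower gently.

```bash
python3 -m jog '[[[0,0.18,-0.1,0,0,0,0],[0,0.18,-0.1,0,0,0,0],[0,0.18,-0.1,-0.4,0,0,0],[0,0.18,-0.1,-0.8,0,0,0],[0,0.18,-0.1,-1.1,0,0,0],[0,0.18,-0.1,-1.1,0,0,0]]]'; python3 -c "
from h import *
s=readout.state();p=s['eef_pos'];print(p,s['contact_force'])
c=grab('wrist')
m,W=seg(c,(3,17),120,40,[p[0]-.05,p[1]-.05,p[2]-.03],[p[0]+.05,p[1]+.05,p[2]+.05]); z=W[...,2]; zt=np.percentile(z[m],98); print('handle top',zt,rect(W[m&(z>zt-.003)]))
topblk('wrist','Y')"
```

```text
time: 22.37
eef_pos: [0.577, -0.044, 0.1361]
orientation: [-179.9, -0.0, 109.9]
contact_force: [0.2, 0.3, -1.0]
grip_width: 0.248
[ 0.57699132 -0.04397793  0.13612677] [ 0.21289557  0.25538162 -1.0459906 ]
handle top 0.15227316761269147 ((577.390380859375, -43.29037094116211), (21.38462257385254, 21.802146911621094), 19.199007034301758)
wrist Y 227 ztop 0.0625 rect [576.6 -43.4] [42. 33.] 87.8 mean [ 0.5756 -0.0382  0.0631]
```

```bash
python3 -m jog '[[[0,-0.05,0,-0.4,0,0,0],[0,-0.05,0,-0.8,0,0,0],[0,-0.05,0,-1.2,0,0,0],[0,-0.05,0,-1.5,0,0,0],[0,-0.05,0,-1.8,0,0,0],[0,-0.05,0,-1.9,0,0,0],[0,-0.05,0,-1.9,0,0,0]]]';python3 -m jog '[[[0,0,0,-0.1,0,0,0],[0,0,0,-0.15,0,0,0],[0,0,0,-0.2,0,0,0],[0,0,0,-0.2,0,0,0]]]'
```

```text
time: 23.05
eef_pos: [0.5768, -0.044, 0.1176]
orientation: [-180.0, -0.0, 109.9]
contact_force: [-0.5, 0.0, -1.2]
grip_width: 0.247
time: 23.38
eef_pos: [0.5771, -0.044, 0.1161]
orientation: [-180.0, 0.0, 109.9]
contact_force: [-0.2, -0.5, -1.1]
grip_width: 0.249
```

```bash
python3 -m jog '[[[0,0,0,-0.1,0,0,0],[0,0,0,-0.15,0,0,0],[0,0,0,-0.2,0,0,0],[0,0,0,-0.2,0,0,0]]]';python3 -m jog '[[[0,0,0,-0.05,0,0,0],[0,0,0,-0.1,0,0,0],[0,0,0,-0.1,0,0,0]]]'
```

```text
time: 23.72
eef_pos: [0.577, -0.044, 0.1141]
orientation: [-180.0, 0.0, 109.9]
contact_force: [0.4, -0.7, -0.5]
grip_width: 0.247
time: 23.97
eef_pos: [0.5771, -0.044, 0.1139]
orientation: [180.0, 0.0, 109.9]
contact_force: [-2.6, -0.1, 7.4]
grip_width: 0.249
```

Bottomed out: 7 N at tip height 0.030. Hold.

```bash
Z='[[[0,0,0,0,0,0,0],[0,0,0,0,0,0,0],[0,0,0,0,0,0,0],[0,0,0,0,0,0,0],[0,0,0,0,0,0,0],[0,0,0,0,0,0,0],[0,0,0,0,0,0,0],[0,0,0,0,0,0,0]]]'; true
python3 -m jog '[[[0,0,0,0,0,0,0],[0,0,0,0,0,0,0],[0,0,0,0,0,0,0],[0,0,0,0,0,0,0],[0,0,0,0,0,0,0],[0,0,0,0,0,0,0],[0,0,0,0,0,0,0],[0,0,0,0,0,0,0]]]'; python3 -m jog '[[[0,0,0,0,0,0,0],[0,0,0,0,0,0,0],[0,0,0,0,0,0,0],[0,0,0,0,0,0,0],[0,0,0,0,0,0,0],[0,0,0,0,0,0,0],[0,0,0,0,0,0,0],[0,0,0,0,0,0,0]]]'; python3 -m jog '[[[0,0,0,0,0,0,0],[0,0,0,0,0,0,0],[0,0,0,0,0,0,0],[0,0,0,0,0,0,0],[0,0,0,0,0,0,0],[0,0,0,0,0,0,0],[0,0,0,0,0,0,0],[0,0,0,0,0,0,0]]]'; python3 -m jog '[[[0,0,0,0,0,0,0],[0,0,0,0,0,0,0],[0,0,0,0,0,0,0]]]'
```

```text
time: 24.63
eef_pos: [0.5772, -0.044, 0.1139]
orientation: [180.0, 0.0, 109.9]
contact_force: [-3.1, 0.6, 7.6]
grip_width: 0.247
time: 25.3
eef_pos: [0.5771, -0.0441, 0.1139]
orientation: [180.0, 0.0, 109.9]
contact_force: [-2.4, -0.4, 7.5]
grip_width: 0.246
time: 25.97
eef_pos: [0.5771, -0.044, 0.1139]
orientation: [180.0, 0.0, 109.9]
contact_force: [-2.9, 1.5, 8.6]
grip_width: 0.246
time: 26.22
eef_pos: [0.5772, -0.044, 0.114]
orientation: [180.0, 0.0, 109.9]
contact_force: [-2.6, -0.5, 7.0]
grip_width: 0.248
```

```bash
python3 -m jog '[[[0,0,0,1,0,0,0],[0,0,0,2.5,0,0,0],[0,0,0,4.3,0,0,0],[0,-0.1,-2,4.5,0,0,0],[0,-0.2,-5.5,4.5,0,0,0],[0,-0.2,-5.5,4.5,0,0,0],[0,-0.2,-5.5,4.5,0,0,0],[0,-0.2,-5.5,4.5,0,0,0]]]'; python3 -m jog '[[[0,0,0,-1,0,0,0],[0,0,0,-1,0,0,0],[0,0,0,-1,0,0,0],[0,0,0,-1,0,0,0]]]'
python3 -c "
from h import *
s=readout.state();p=s['eef_pos'];print(p,s['contact_force'])
c=grab('wrist'); save(c,'w8.png')
m,W=seg(c,(3,17),120,40,[p[0]-.05,p[1]-.05,p[2]-.03],[p[0]+.05,p[1]+.05,p[2]+.05]); z=W[...,2]; zt=np.percentile(z[m],98); print('handle top',zt,rect(W[m&(z>zt-.003)]))
topblk('wrist','G');topblk('wrist','Y');well(load('wrist'),'Y',.058)
m,W=seg(c,(45,75),100,40,[.5,-.13,.05],[.63,-.07,.065]);z=W[...,2];print(m.sum(),rect(W[m]))"
```

```text
time: 26.88
eef_pos: [0.5749, -0.099, 0.1581]
orientation: [-180.0, -0.0, 109.8]
contact_force: [1.0, -0.1, -1.7]
grip_width: 0.252
time: 27.22
eef_pos: [0.5749, -0.0984, 0.1477]
orientation: [-180.0, -0.0, 109.9]
contact_force: [-0.1, 0.3, -1.0]
grip_width: 0.244
[ 0.57486409 -0.09837737  0.14768934] [-0.05603017  0.30312131 -1.0157405 ]
handle top 0.16383005346256493 ((575.2451782226562, -97.46442413330078), (21.34319305419922, 22.357934951782227), 19.991737365722656)
wrist G 2257 ztop 0.0585 rect [574.6 -99.8] [44.3 33.8] 87.8 mean [ 0.5723 -0.0928  0.0573]
wrist Y 3921 ztop 0.0587 rect [576.5 -44. ] [44.2 33.8] 88.0 mean [ 0.5763 -0.0432  0.0574]
well Y (310, 147) [23.4 24.7] [ 0.5762 -0.0436  0.058 ]
2373 ((574.5813598632812, -99.68115234375), (44.266937255859375, 33.706382751464844), 87.74762725830078)
```

View pics/w8.png

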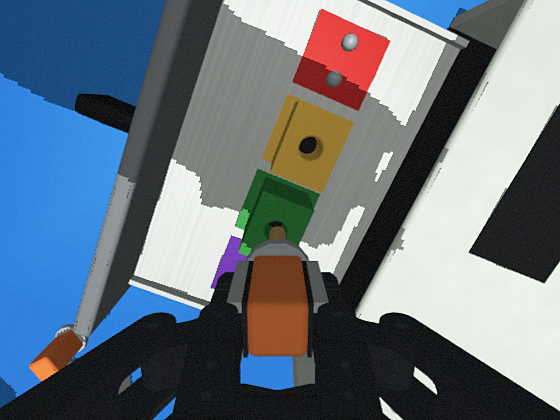

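Yellow is flat with its well clear at (308,147), and the rod tip is over green's well near (277,230). Small correction, then lower.

```bash
python3 -m jog '[[[0,-0.06,-0.12,0,0,0,0],[0,-0.06,-0.12,0,0,0,0],[0,-0.06,-0.12,-0.5,0,0,0],[0,-0.06,-0.12,-1.0,0,0,0],[0,-0.06,-0.12,-1.4,0,0,0],[0,-0.06,-0.12,-1.4,0,0,0]]]'; python3 -m jog '[[[0,0,0,-0.4,0,0,0],[0,0,0,-0.8,0,0,0],[0,0,0,-1.2,0,0,0],[0,0,0,-1.5,0,0,0],[0,0,0,-1.7,0,0,0],[0,0,0,-1.7,0,0,0]]]'
```

```text
time: 27.87
eef_pos: [0.5738, -0.1001, 0.1327]
orientation: [-179.9, -0.1, 109.9]
contact_force: [-0.3, 0.8, -0.8]
grip_width: 0.247
time: 28.37
eef_pos: [0.5741, -0.1002, 0.1165]
orientation: [-180.0, -0.0, 109.9]
contact_force: [-0.5, -0.1, -1.2]
grip_width: 0.245
```

```bash
python3 -m jog '[[[0,0,0,-0.1,0,0,0],[0,0,0,-0.15,0,0,0],[0,0,0,-0.2,0,0,0],[0,0,0,-0.25,0,0,0],[0,0,0,-0.3,0,0,0],[0,0,0,-0.3,0,0,0]]]'
```

```text
time: 28.87
eef_pos: [0.5745, -0.1002, 0.1141]
orientation: [180.0, 0.0, 109.9]
contact_force: [-0.5, 0.5, -1.8]
grip_width: 0.247
```

```bash
python3 -m jog '[[[0,0,0,-0.05,0,0,0],[0,0,0,-0.1,0,0,0],[0,0,0,-0.1,0,0,0],[0,0,0,-0.1,0,0,0]]]'
```

```text
time: 29.2
eef_pos: [0.5746, -0.1003, 0.1139]
orientation: [180.0, 0.0, 109.9]
contact_force: [-1.4, 1.3, 7.6]
grip_width: 0.248
```

```bash
python3 -m jog '[[[0,0,0,0,0,0,0],[0,0,0,0,0,0,0],[0,0,0,0,0,0,0],[0,0,0,0,0,0,0],[0,0,0,0,0,0,0],[0,0,0,0,0,0,0],[0,0,0,0,0,0,0],[0,0,0,0,0,0,0]]]'; python3 -m jog '[[[0,0,0,0,0,0,0],[0,0,0,0,0,0,0],[0,0,0,0,0,0,0],[0,0,0,0,0,0,0],[0,0,0,0,0,0,0],[0,0,0,0,0,0,0],[0,0,0,0,0,0,0],[0,0,0,0,0,0,0]]]'; python3 -m jog '[[[0,0,0,0,0,0,0],[0,0,0,0,0,0,0],[0,0,0,0,0,0,0],[0,0,0,0,0,0,0],[0,0,0,0,0,0,0],[0,0,0,0,0,0,0],[0,0,0,0,0,0,0],[0,0,0,0,0,0,0]]]'; python3 -m jog '[[[0,0,0,0,0,0,0],[0,0,0,0,0,0,0],[0,0,0,0,0,0,0]]]'
```

```text
time: 29.87
eef_pos: [0.5746, -0.1003, 0.1139]
orientation: [180.0, 0.0, 109.9]
contact_force: [-2.0, 0.3, 6.8]
grip_width: 0.249
time: 30.53
eef_pos: [0.5746, -0.1003, 0.114]
orientation: [180.0, 0.0, 109.9]
contact_force: [-1.7, 0.4, 6.9]
grip_width: 0.251
time: 31.2
eef_pos: [0.5746, -0.1003, 0.1139]
orientation: [180.0, 0.0, 109.9]
contact_force: [-1.8, -0.7, 6.7]
grip_width: 0.251
time: 31.45
eef_pos: [0.5745, -0.1003, 0.1139]
orientation: [180.0, 0.0, 109.9]
contact_force: [-2.1, 0.9, 7.7]
grip_width: 0.246
```

```bash
python3 -m jog '[[[0,0,0,1,0,0,0],[0,0,0,2.5,0,0,0],[0,0,0,4.5,0,0,0],[0,0,0,8,0,0,0],[0,0,0,10,0,0,0],[0,0,0,10,0,0,0]]]'; python3 -m jog '[[[0,-9.47,-22.16,0,0,0,0],[0,-9.47,-22.16,0,0,0,0],[0,-9.47,-22.16,0,0,0,0],[0,-9.47,-22.16,0,0,0,0],[0,-9.47,-22.16,0,0,0,0],[0,-9.47,-22.16,0,0,0,0],[0,-9.47,-22.16,0,0,0,0],[0,-9.47,-22.16,0,0,0,0]]]'; python3 -m jog '[[[0,0,0,-3,0,0,0],[0,0,0,-5.5,0,0,0],[0,0,0,-5.5,0,0,0],[0,0,0,-5.5,0,0,0],[0,0,0,-5.5,0,0,0]]]'
python3 -c "
from h import *
s=readout.state();p=s['eef_pos'];print(p,s['orientation'],s['grip_width'])
c=grab('wrist'); save(c,'w9.png')
m,W=seg(c,(3,17),120,40,[p[0]-.05,p[1]-.05,p[2]-.03],[p[0]+.05,p[1]+.05,p[2]+.05]); z=W[...,2]; zt=np.percentile(z[m],98); print('handle top',zt,rect(W[m&(z>zt-.003)]))"
```

```text
time: 31.95
eef_pos: [0.5765, -0.1005, 0.2183]
orientation: [179.6, 0.2, 109.9]
contact_force: [0.7, -0.6, -0.7]
grip_width: 0.247
time: 32.62
eef_pos: [0.4786, -0.3233, 0.2126]
orientation: [-180.0, -0.0, 109.7]
contact_force: [0.7, 0.8, -1.0]
grip_width: 0.247
time: 33.03
eef_pos: [0.4805, -0.3213, 0.1592]
orientation: [180.0, 0.0, 110.0]
contact_force: [0.8, -0.1, -1.1]
grip_width: 0.243
[ 0.48051638 -0.32128988  0.15915994] [1.79973467e+02 3.12873289e-02 1.09951489e+02] 0.24251247223442335
handle top 0.17533476409766333 ((480.92681884765625, -320.5791931152344), (21.371566772460938, 21.966602325439453), 20.293182373046875)
```

View pics/w9.png

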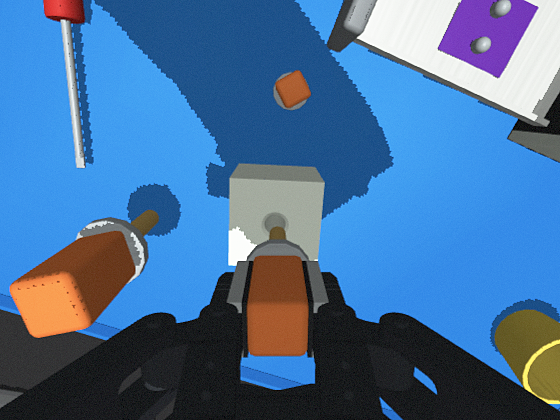

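The hole is at (275,222) with the shaft just in front at (278,232). Lowering with a 1 mm correction.

```bash
python3 -m jog '[[[0,-0.1,-0.05,-0.3,0,0,0],[0,-0.1,-0.05,-1,0,0,0],[0,-0.1,-0.05,-1.7,0,0,0],[0,-0.1,-0.05,-2.4,0,0,0],[0,-0.1,-0.05,-2.4,0,0,0]]]'; python3 -m jog '[[[0,0,0,-1,0,0,0],[0,0,0,-2,0,0,0],[0,0,0,-3,0,0,0],[0,0,0,-3.6,0,0,0],[0,0,0,-3.8,0,0,0],[0,0,0,-3.8,0,0,0]]]'
```

```text
time: 33.5
eef_pos: [0.4779, -0.3218, 0.1323]
orientation: [-179.9, -0.1, 109.9]
contact_force: [-1.0, -0.0, -1.7]
grip_width: 0.246
time: 34.0
eef_pos: [0.4784, -0.3221, 0.0951]
orientation: [-179.9, -0.1, 109.9]
contact_force: [0.8, -0.6, -1.6]
grip_width: 0.243
```

```bash
python3 -m jog '[[[0,0.05,0,-0.2,0,0,0],[0,0.05,0,-0.2,0,0,0],[60,0.05,0,-0.2,0,0,0],[60,0.05,0,-0.2,0,0,0],[60,0.05,0,-0.2,0,0,0],[60,0.05,0,4,0,0,0],[70,0.05,0,8,0,0,0],[100,0.05,0,12,0,0,0]]]'; python3 -m jog '[[[100,3,7,2,0,0,-0.3],[100,3,7,2,0,0,-0.3],[100,3,7,2,0,0,-0.3]]]'
python3 -c "
from h import *
s=readout.state();p=s['eef_pos'];print(p,s['orientation'],s['joints'])
for n in('scene','side'):
    c=grab(n); m,W=seg(c,(3,17),120,50,[.44,-.36,.05],[.52,-.28,.2]); blobs(m,W)
topblk('scene','Y');topblk('scene','G');topblk('side','Y');topblk('side','G')
W=cloud(load('scene'));x,y,z=[W[...,i] for i in range(3)]
for n in('scene','side'):
    W=cloud(load(n));x,y,z=[W[...,i] for i in range(3)];v=load(n)['color'].max(-1)
    t=(z>.025)&(z<.058)&(x>.42)&(x<.5)&(abs(y+.07)<.04)&(v<60); blobs(t,W,10)"
```

```text
time: 34.67
eef_pos: [0.4787, -0.322, 0.2175]
orientation: [-180.0, -0.0, 109.9]
contact_force: [1.9, -0.8, 0.1]
grip_width: 0.823
time: 34.92
eef_pos: [0.5116, -0.2489, 0.239]
orientation: [179.7, 0.0, 92.5]
contact_force: [0.2, -0.5, 0.3]
grip_width: 1.0
[ 0.51163375 -0.2488944   0.23897121] [1.79737736e+02 2.78653635e-02 9.24513018e+01] [-25.99178694  18.0802459    3.33430525  75.01018118   0.10041061
  61.55706114]
100 [217. 161.] min [ 0.472 -0.333  0.068] max [ 0.495 -0.305  0.111] med [ 0.488 -0.314  0.092]
220 [347. 281.] min [ 0.467 -0.338  0.067] max [ 0.488 -0.314  0.113] med [ 0.474 -0.329  0.097]
scene Y 132 ztop 0.0598 rect [577.3 -43.4] [48.1 35.5] 88.4 mean [ 0.5785 -0.0436  0.058 ]
scene G 110 ztop 0.0603 rect [577.2 -99.4] [44.6 34.8] 82.1 mean [ 0.5767 -0.0992  0.0583]
side Y 97 ztop 0.0607 rect [575.7 -46.6] [44.3 32.6] 87.1 mean [ 0.5755 -0.0475  0.0592]
side G 109 ztop 0.0607 rect [ 573.8 -102.5] [44.8 33.7] 89.5 mean [ 0.5735 -0.1044  0.0591]
15 [281. 205.] min [ 0.443 -0.063  0.037] max [ 0.461 -0.057  0.058] med [ 0.448 -0.061  0.048]
147 [277. 242.] min [ 0.44  -0.077  0.025] max [ 0.483 -0.035  0.058] med [ 0.459 -0.072  0.043]
```

Rod is home: its handle spans 0.067–0.112, as at the start. Next, grip the fin and push it shut.

```bash
python3 -m jog '[[[100,-5.4,18.2,0,0,0,1.485],[100,-5.4,18.2,0,0,0,1.485],[100,-5.4,18.2,0,0,0,1.485],[100,-5.4,18.2,0,0,0,1.485],[100,-5.4,18.2,0,0,0,1.485],[100,-5.4,18.2,0,0,0,1.485],[100,-5.4,18.2,0,0,0,1.485],[100,-5.4,18.2,0,0,0,1.485]]]' 60; python3 -m jog '[[[100,0,0,-5,0,0,0.6],[100,0,0,-5,0,0,0.6],[100,0,0,-5,0,0,0.6],[100,0,0,-5,0,0,0.6],[100,0,0,-5,0,0,0.6],[100,0,0,-5,0,0,0.6]]]'
python3 - <<'E'
from h import *
s=readout.state();print(s['eef_pos'],s['orientation'],s['joints'])
c=grab('wrist'); W=cloud(c);x,y,z=[W[...,i] for i in range(3)];v=c['color'].max(-1)
t=(z>.045)&(z<.065)&(x>.42)&(x<.473)&(abs(y+.07)<.03)&(v<70); blobs(t,W,20); print(rect(W[t]))
E
```

```text
time: 35.88
eef_pos: [0.4549, -0.0705, 0.2359]
orientation: [-180.0, -0.0, 150.4]
contact_force: [0.1, 0.6, 0.4]
grip_width: 1.002
time: 36.38
eef_pos: [0.4549, -0.0711, 0.1856]
orientation: [180.0, -0.1, -175.4]
contact_force: [0.5, 0.0, -1.0]
grip_width: 0.997
[ 0.45489088 -0.07111006  0.18556358] [ 1.79998193e+02 -5.56392415e-02 -1.75387676e+02] [-8.87781863e+00  9.40364167e+00 -1.65076910e+01  6.41431930e+01
 -1.12222312e-02 -1.34901364e+01]
725 [283. 212.] min [ 0.44  -0.072  0.045] max [ 0.473 -0.06   0.059] med [ 0.455 -0.066  0.057]
((456.3807373046875, -65.46312713623047), (11.917211532592773, 33.19343948364258), 87.65692901611328)
```

```bash
python3 -m jog '[[[60,0.3,0.5,-3,0,0,-0.122],[50,0.3,0.5,-6,0,0,-0.122],[50,0.3,0.5,-10,0,0,-0.122],[50,0.3,0.5,-14,0,0,-0.122],[50,0.3,0.5,-14.2,0,0,-0.122],[0,0.3,0.5,-14.2,0,0,-0.122],[0,0.3,0.5,-14.2,0,0,-0.122],[0,0.3,0.5,-14.2,0,0,-0.122]]]' 60; python3 -m jog '[[[0,0,0,0,0,0,0],[0,0,0,0,0,0,0],[0,0,0,0,0,0,0],[0,0,0,0,0,0,0]]]'
```

```text
time: 37.1
eef_pos: [0.4595, -0.0667, 0.0461]
orientation: [-179.8, 0.1, 177.3]
contact_force: [0.7, -0.0, -8.1]
grip_width: 0.13
time: 37.43
eef_pos: [0.4595, -0.0666, 0.0461]
orientation: [-179.8, 0.2, 177.3]
contact_force: [1.1, -7.6, -6.4]
grip_width: 0.131
```

```bash
python3 -m jog '[[[0,0.5,-0.02,0,0,0,0],[0,1.4,-0.06,0,0,0,0],[0,2.4,-0.1,0,0,0,0],[0,3.4,-0.14,0,0,0,0],[0,4.4,-0.18,0,0,0,0],[0,5.4,-0.23,0,0,0,0],[0,6.4,-0.27,0,0,0,0],[0,7.2,-0.3,0,0,0,0]]]'; python3 -m jog '[[[0,0.8,-0.03,0,0,0,0],[0,1.6,-0.07,0,0,0,0],[0,2.4,-0.1,0,0,0,0],[0,3.2,-0.13,0,0,0,0],[0,4,-0.17,0,0,0,0],[0,4.8,-0.2,0,0,0,0],[0,5.4,-0.23,0,0,0,0],[0,5.8,-0.24,0,0,0,0]]]'; python3 -m jog '[[[0,0.3,-0.01,0,0,0,0],[0,0.6,-0.03,0,0,0,0],[0,0.9,-0.04,0,0,0,0],[0,1.1,-0.05,0,0,0,0],[0,1.1,-0.05,0,0,0,0]]]'
```

```text
time: 38.1
eef_pos: [0.5307, -0.0696, 0.0461]
orientation: [-179.9, 0.0, 177.3]
contact_force: [-5.6, -6.8, -1.4]
grip_width: 0.134
time: 38.77
eef_pos: [0.5886, -0.0721, 0.0461]
orientation: [-179.9, 0.0, 177.3]
contact_force: [-4.1, -8.4, -2.7]
grip_width: 0.133
time: 39.18
eef_pos: [0.5996, -0.0726, 0.0461]
orientation: [-179.9, 0.1, 177.3]
contact_force: [-1.7, -6.8, -5.8]
grip_width: 0.135
```

```bash
python3 -m jog '[[[0,0.15,0,0,0,0,0],[0,0.3,-0.01,0,0,0,0],[0,0.45,-0.02,0,0,0,0],[0,0.45,-0.02,0,0,0,0]]]'; python3 -m jog '[[[0,0.15,0,0,0,0,0],[0,0.3,-0.01,0,0,0,0],[0,0.4,-0.02,0,0,0,0],[0,0.4,-0.02,0,0,0,0]]]'
```

```text
time: 39.52
eef_pos: [0.6038, -0.0728, 0.0461]
orientation: [-179.9, 0.0, 177.3]
contact_force: [-3.7, -7.0, -4.8]
grip_width: 0.129
time: 39.85
eef_pos: [0.6045, -0.0728, 0.0461]
orientation: [-179.9, -0.3, 177.3]
contact_force: [-16.6, -5.9, 6.2]
grip_width: 0.129
```

Shut stop reached: x stalls at 0.6045 with 17 N. A small extra push, then release and retreat.

```bash
python3 -m jog '[[[0,0.2,0,0,0,0,0],[0,0.2,0,0,0,0,0]]]'; python3 -m jog '[[[0,-0.2,0,0,0,0,0],[45,-0.2,0,0,0,0,0],[50,-0.2,0,0,0,0,0],[50,-0.2,0,0,0,0,0],[50,-0.2,0,4,0,0,0],[50,-0.2,0,8,0,0,0],[100,-4,0,12,0,0,0],[100,-8,0,16,0,0,0]]]'; python3 -m jog '[[[100,-8,10,6,0,0,0],[100,-8,10,6,0,0,0],[100,-8,10,6,0,0,0],[100,-8,10,6,0,0,0]]]'
python3 - <<'E'
from h import *
b=grab('side');a=grab('scene'); save(b,'d2.png',k=1.4)
for n,c in(('scene',a),('side',b)):
    W=cloud(c);x,y,z=[W[...,i] for i in range(3)];v=c['color'].max(-1)
    t=(z>.025)&(z<.058)&(x>.53)&(x<.64)&(abs(y+.07)<.04)&(v<60); blobs(t,W,10)
    m,W=seg(c,(3,17),120,50,[.35,-.4,.03],[.52,-.2,.2]); blobs(m,W)
c=grab('wrist');W=cloud(c);x,y,z=[W[...,i] for i in range(3)]
t=(z>.070)&(z<.0775)&(x>.58)&(x<.66)&(abs(y+.07)<.14); r=rect(W[t]); print('panel',r)
s=readout.state(); print(s['eef_pos'],s['contact_force'])
E
```

```text
time: 40.02
eef_pos: [0.6046, -0.0728, 0.046]
orientation: [-179.9, -0.5, 177.3]
contact_force: [-24.8, -6.9, 12.6]
grip_width: 0.13
time: 40.68
eef_pos: [0.5509, -0.0715, 0.1865]
orientation: [-180.0, 0.2, 177.4]
contact_force: [-0.6, -0.0, 0.1]
grip_width: 0.77
time: 41.02
eef_pos: [0.4681, 0.0307, 0.2475]
orientation: [179.9, 0.2, 177.4]
contact_force: [1.8, -0.4, 0.7]
grip_width: 1.0
38 [235. 226.] min [ 0.591 -0.072  0.029] max [ 0.609 -0.064  0.058] med [ 0.599 -0.066  0.05 ]
214 [232. 140.] min [ 0.37  -0.387  0.08 ] max [ 0.411 -0.347  0.142] med [ 0.397 -0.36   0.115]
103 [216. 161.] min [ 0.471 -0.332  0.069] max [ 0.494 -0.306  0.113] med [ 0.486 -0.314  0.092]
44 [238. 178.] min [ 0.458 -0.246  0.043] max [ 0.472 -0.226  0.075] med [ 0.465 -0.235  0.061]
134 [322. 228.] min [ 0.585 -0.082  0.025] max [ 0.628 -0.035  0.058] med [ 0.604 -0.078  0.043]
84 [316. 274.] min [ 0.451 -0.252  0.042] max [ 0.466 -0.234  0.075] med [ 0.457 -0.245  0.063]
222 [347. 281.] min [ 0.467 -0.337  0.068] max [ 0.489 -0.314  0.113] med [ 0.473 -0.329  0.097]
523 [327. 303.] min [ 0.369 -0.391  0.077] max [ 0.403 -0.354  0.142] med [ 0.38  -0.378  0.122]
panel ((627.2374267578125, -68.54756164550781), (272.6083984375, 18.999265670776367), 85.07719421386719)
[0.4701127  0.02934178 0.24579888] [ 0.21136345 -0.96486234 -0.44497487]
```

View pics/d2.png

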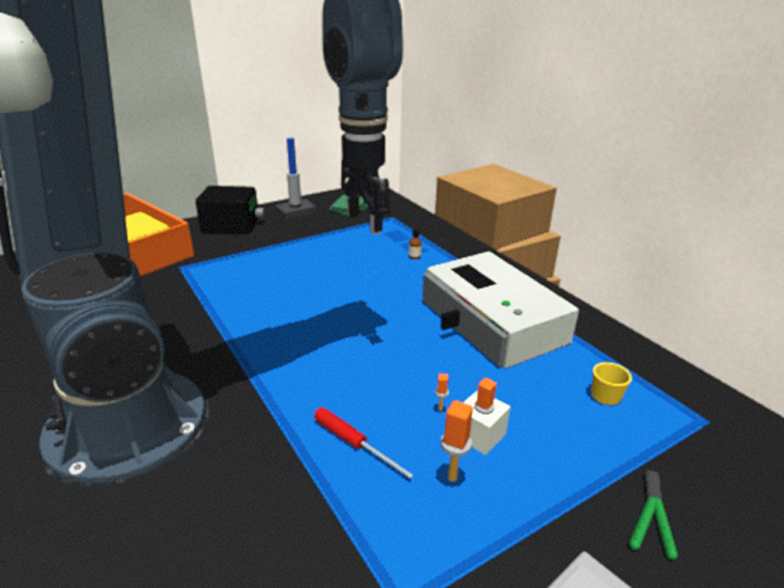

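The picture shows the tray shut with the panel against the tester (fin at 449,320). The rod is in its stand (487,395), and the bottle, cup and screwdriver haven't moved. Total travel from the end stop is about 5 mm (while seating) plus 145 mm, which is the full 150 mm. Handing in.

```bash
python3 -c "
from h import *
print(ctrl.hand_in())"
```

```text
the job is handed in; nothing more can be done
None
```

The job is done and handed in at about 41 s of robot time; hand-in gave no verdict. Only the yellow and green blocks were on the mat. I pulled the tray to its end stop, pressed both blocks onto their own seats, and probed yellow then green for about 2.3 s each at roughly 7 N. The rod then went back in its stand and I pushed the tray shut.

**Last checks**
- **Blocks:** both tops stood at about 57–59 mm (58 mm expected), measured after probing, before the tray was shut. I could not see them once it was shut.
- **Rod:** the handle sits at the same height and place as at the start.
- **Tray:** it stopped against a firm end with 17–25 N. Its travel adds up to about 150 mm, and the panel is against the tester.
- **Bystanders:** the last picture shows the bottle, cup and screwdriver unmoved; I did not measure them.

**What disagreed**
- **Tray shift:** it slid about 5 mm inward while I was seating the blocks, so I measured the yellow seat again before placing its block.
- **Stand colour:** the stand looked white rather than blue, so I chose the rod by its size.

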